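Unmould cast specimen blocks into a tilt-out bin

TASK

Unmould today's cast specimen blocks: take the cover off the mould, tip the bin of the bench housing out towards you, and lift every block out of the mould cavities and lay it in the tipped-out bin. Then push the bin back until its catch clicks and it is fully home with all the blocks inside, and leave the cover lying squarely back on the empty mould. Do not disturb the petri dish, the vial or the tweezers lying nearby.

Things in the scene. Friction and masses are not known exactly. Their poses are not given: they have to be found in the camera images.
- mould: Fixed aluminium mould block 140 x 134 x 18 mm (own x, y, z), origin at the centre of its underside. Four rectangular cavities open upward, 43 x 37 mm and 12 mm deep (floor at z = 6 mm), centred at x = -30 or +30, y = -40 or +40 mm. Along both x ends a rail 12 mm wide (x = 58 to 70 mm either side) rises to z = 45 mm; the cover lies on these two rails. Tangs of blocks in the cavities reach z = 42 mm.
- cover: Loose flat steel cover plate 146 x 130 x 6 mm (own x, y, z), 0.25 kg, with a black round knob at its centre: neck 18 mm, head 23 mm in diameter, from z = 6 up to z = 33 mm. Origin: centre of the plate's underside, z up through the knob. It starts on the mould's rails, its axes about along the mould's, underside 45 mm above the bench. It may be set down anywhere free on the bench meanwhile, and is alike when turned half round.
- block0: Cast specimen block of hard black resin, 40 g: rectangular foot 40 x 34 x 14 mm (own x, y, z) with a gripping tang on top, 24 mm along x, 12 mm across y, rising from z = 14 to z = 36 mm. Origin: centre of the underside, z up through the tang. It starts upright in one of the four mould cavities under the cover; all blocks are alike. There may be three or four of them.
- block1: Cast specimen block of hard black resin, 40 g: rectangular foot 40 x 34 x 14 mm (own x, y, z) with a gripping tang on top, 24 mm along x, 12 mm across y, rising from z = 14 to z = 36 mm. Origin: centre of the underside, z up through the tang. It starts upright in one of the four mould cavities under the cover; all blocks are alike. There may be three or four of them.
- block2: Cast specimen block of hard black resin, 40 g: rectangular foot 40 x 34 x 14 mm (own x, y, z) with a gripping tang on top, 24 mm along x, 12 mm across y, rising from z = 14 to z = 36 mm. Origin: centre of the underside, z up through the tang. It starts upright in one of the four mould cavities under the cover; all blocks are alike. There may be three or four of them.
- block3: Cast specimen block of hard black resin, 40 g: rectangular foot 40 x 34 x 14 mm (own x, y, z) with a gripping tang on top, 24 mm along x, 12 mm across y, rising from z = 14 to z = 36 mm. Origin: centre of the underside, z up through the tang. It starts upright in one of the four mould cavities under the cover; all blocks are alike. There may be three or four of them.
- bin_unit: Fixed white housing of the tilt-out bin, 164 mm wide (y), open at the top and front: base plate, two cheeks up to z = 99 mm (the steel catch on the +y cheek up to z = 112 mm) and back wall up to z = 104 mm. Origin on the bench straight under the bin's pivot, midway between the cheeks; the housing reaches from x = -12 mm (front, towards the robot) to x = +104 mm (back wall).
- bin (a joint): Tilt of the grey bin about its bottom front pivot: 0 = shut, fully home; grows as its top tips to the housing's -x; stop at 0.62 rad. A ball catch holds it shut (opens with about 5 N at the lip). Past 0.35 rad it falls open and stays. Pushed back along the lip's arc it meets the catch at about 0.1 rad and needs about 4 N or more at the lip until it clicks home; let go earlier, it stays ajar or swings open.
- bin_hinge (a point): Middle of the bin's pivot, 12 mm above the bench; its axes turn with the bin (when shut: those of the housing). In this frame the bin, open at the top, has: front panel 6 mm thick at x = 0, up to z = 117 mm; floor x = 0 to 82 mm, 4 mm thick; back wall at x = 80 mm, 60 mm high; sides at y = +-66 mm, 4 mm thick, sloping from the front panel's height down to the back wall's. Tipped out, front panel and floor form a V in which the blocks lie.
- bin_lip (a point): Middle of the round lip (12 mm diameter, 120 mm long along y) on the top edge of the bin's front panel, 120 mm from the pivot; it can be pinched or hooked from above.
- petri_dish: Bystander: closed petri dish 60 mm across, 17 mm high, behind the mould.
- vial: Bystander: small capped vial, 21 mm across, 48 mm high, standing behind the mould.
- tweezers: Bystander: steel tweezers 124 x 12 x 10 mm lying near the bench's front edge.
There are look-alikes about, which are no part of the job. Of the things shaped like the cover, the steel one is meant.

How it is judged (in metres and radians):
On the way, in this order (a step that is already met when the one before it is completed fails the run):
1. the bin is tipped right out (value of joint bin above 0.5 rad), for 0.2 s.
2. every block lies in the tipped-out bin, let go (x of block0 in the frame of bin_hinge between -0.002 and 0.084 m and y of block0 in the frame of bin_hinge between -0.068 and 0.068 m and z of block0 in the frame of bin_hinge between -0.002 and 0.095 m and linear speed of each of block0, block1, block2, block3 below 0.05 m/s and x of block1 in the frame of bin_hinge between -0.002 and 0.084 m and y of block1 in the frame of bin_hinge between -0.068 and 0.068 m and z of block1 in the frame of bin_hinge between -0.002 and 0.095 m and x of block2 in the frame of bin_hinge between -0.002 and 0.084 m and y of block2 in the frame of bin_hinge between -0.068 and 0.068 m and z of block2 in the frame of bin_hinge between -0.002 and 0.095 m and x of block3 in the frame of bin_hinge between -0.002 and 0.084 m and y of block3 in the frame of bin_hinge between -0.068 and 0.068 m and z of block3 in the frame of bin_hinge between -0.002 and 0.095 m and value of joint bin above 0.4 rad and contact force between the fingers and block0 below 0.5 N and contact force between the fingers and block1 below 0.5 N and contact force between the fingers and block2 below 0.5 N and contact force between the fingers and block3 below 0.5 N), for 0.2 s.
3. the bin is clicked shut with all the blocks inside (x of block0 in the frame of bin_hinge between -0.002 and 0.084 m and y of block0 in the frame of bin_hinge between -0.068 and 0.068 m and z of block0 in the frame of bin_hinge between -0.002 and 0.095 m and linear speed of each of block0, block1, block2, block3 below 0.05 m/s and x of block1 in the frame of bin_hinge between -0.002 and 0.084 m and y of block1 in the frame of bin_hinge between -0.068 and 0.068 m and z of block1 in the frame of bin_hinge between -0.002 and 0.095 m and x of block2 in the frame of bin_hinge between -0.002 and 0.084 m and y of block2 in the frame of bin_hinge between -0.068 and 0.068 m and z of block2 in the frame of bin_hinge between -0.002 and 0.095 m and x of block3 in the frame of bin_hinge between -0.002 and 0.084 m and y of block3 in the frame of bin_hinge between -0.068 and 0.068 m and z of block3 in the frame of bin_hinge between -0.002 and 0.095 m and value of joint bin below 0.03 rad), for 0.2 s.
At the end, for the whole second after the job is handed in: Every block lies at rest inside the bin, the bin is clicked home (joint under 0.03 rad), and the cover lies flat on both rails of the mould, centred within 15 mm and square within 0.17 rad (all of step 3 and horizontal distance between cover and mould below 0.015 m and z of cover in the frame of mould between 0.041 and 0.049 m and angle between cover's own z axis and vertical below 0.06 rad and angle between the x axis of cover and the x axis of mould, either way round below 0.17 rad and linear speed of cover below 0.02 m/s); the robot touches nothing.
It fails at once if the petri dish is disturbed (moved over 3 cm) (distance of petri_dish from where it was at the start of the episode above 0.03 m).
It fails at once if the vial is disturbed (moved over 3 cm) (distance of vial from where it was at the start of the episode above 0.03 m).
It fails at once if the tweezers is disturbed (moved over 3 cm) (distance of tweezers from where it was at the start of the episode above 0.03 m).
Of block0, block1, block2, block3 only 3 to 4 are there at a start; the rules pass over those that are not, and their reading is None.
At some moment in a run one of cover may be knocked a few centimetres aside while the robot is not near it.
Once in a run the grip may slacken for a moment while it holds something.
It also fails if it takes over 208 s, if anything falls off the work surface, if the arm or the gripper's body presses on something with over 40 N, if the wrist force passes 120 N, or if a joint passes its speed limit or range.

ROBOT

A 6-joint arm with a two-finger parallel gripper is mounted at the origin on a cart in front of the work surface, level with it; the furniture and walls round the work are solid. World frame = base frame: x ahead of the robot, y to its left, z up, the work surface at z = 0. Lengths are in m, angles in degrees, forces in N, time in s.
With the tool pointing down it reaches from about 0.375 to 0.9 m from the base axis. Payload 3.1 kg.
Tool frame: the origin (TCP) lies at the centre of the arm's flange, where the gripper is bolted on; the fingertips stand 182 mm ahead of it and the grasp point (between the pads) lies 164 mm ahead of it; x points along the fingers, z is the direction in which the jaws open and shut, and the axes are right-handed (so a half turn about x gives the same grasp; the last joint's range is limited). The gripper opens to 87 mm and grips with 3 to 60 N. Pads are 19 mm wide; open, the fingers measure 117 mm over their backs; the gripper's body (75 mm by 190 mm) begins 51 mm behind the grasp point.
Start: joints at [-80.701, 30.224, 82.088, -0, 67.689, -10.227], TCP at [0.209, -0.589, 0.405] pointing down, gripper open.
Joint ranges: [-176.69, 176.69], [-43.24, 126.21], [12.49, 139.97], [-82, 262], [0, 151.66], [-163.58, 163.58]. Speed limits (degrees/s): [159.86, 159.86, 180, 180, 180, 180].

INTERFACE

Orientations are given as a 3x3 rotation matrix whose columns are the frame's x, y, z axes.
In Python, from rig import bot gives the robot as it stands.
- The arm moves only by the shell command python3 -m crank 'ROWS' [OPENING]. ROWS is JSON, a list of rows, each an object with "offset": the shift along the tool's x, y, z in m, a list of three; "spin": the turn about the tool's x in rad. A call has 1 to 12 rows; each row shifts and turns the commanded pose from where the row before left it, along the tool's axes as they then stand; what a row does not reach is not made up. A row lasts 1/10 s, in which the tool goes at most 50 mm and 8.59 degrees, less where a joint would pass 70% of its speed; a pose out of reach is approached as far as the arm can. A call is refused whole if a number of a shift passes 0.05 or a number of a turn 0.15, either way. A call with a gripper value outside its range is refused whole. OPENING is the finger opening in m, from 0 to 0.087, set as the call begins (- or left out, the last holds). The fingers move at their own pace and stop on an object; the grip force is fixed at half the most. Time passes only in rows, so rows that do not move let the fingers close. It gives the time, the measured TCP pose, the force and the opening at its end, in the units of the state.
- bot.read_state(): the state, without advancing time (a new reading comes with each control period).
- bot.capture(name): name is "scene" or "top" or "wrist"; returns a dict with "pixels" (420x560x3 uint8, blue, green, red), "depth" (420x560 float32, m along the optical axis (not along the pixel's ray), 0 where there is no reading), "K" (3x3 intrinsics, pixels), "world_to_cam" (4x4, takes a point from world to camera coordinates). Camera axes: x right, y up, looking along -z (the intrinsics and any distortion apply to the point x, -y, -z); pixel columns grow to the right and rows downward; lengths in m; the calibration is good to about 2 mm. A picture is of the moment at which its call begins.
- bot.hand_in(): hands the job in, once; it reports no verdict.
Trained networks look in a picture, given as the dict that the camera call returned (one of the last four; its "shot" number tells which), for a name from the list of things; names that differ only in an ending like _2 or _b are one class to them, and where a whole thing is asked for, a point or a joint stands for the part that bears it (a point fixed in the world has none). Each returns a list of dicts, best first, with "p" (0 to 1); they miss things now and then, are a little off and sometimes report something else, mostly with a low value. They report only what shows in the picture. A call takes as long as a camera call. They do not tell look-alikes from the thing itself.
- bot.regions_of(label, picture): "region" (420x560 bool, what is visible of it) and "extent" ([centre column, centre row, width, height] in pixels, round what is visible of it).
The state is a dict: "time_s": time; "joint_positions": joint angles; "qvel": joint speeds; "tau": joint torques, N m; "position": TCP position; "tcp_rot": TCP orientation; "force": force on the tool from outside, world axes, zero at the start; "moment": the same for the moment, N m; "opening": opening from 0.0 (shut) to 1.0 (fully open).
Only numpy, scipy, OpenCV 4.12 (cv2) and the standard library are available. Lean on these libraries where they do the work, as an engineer would, in place of code of your own. Each camera call takes 0.05 s, during which the arm holds its last target.

## Working session

There is one attempt and no reset: what is moved stays moved. The work goes in short steps, Python scripts to look and compute and a shell command to move; the robot and the scene stay as the last step left them, time stands still between calls to the robot, and variables do not carry over. Pictures are saved under pics/ and viewed, and the job is handed in when it is done.

```bash
ls; mkdir -p pics; python3 - <<'E'
from rig import bot
import cv2,numpy as np
s=bot.read_state(); print({k:np.round(v,3).tolist() for k,v in s.items()})
for n in ["scene","top","wrist"]:
    p=bot.capture(n); cv2.imwrite(f"pics/{n}0.png",p["pixels"]); print(n,p["K"].tolist(),np.round(p["world_to_cam"],4).tolist())
E
```

```text
pics
{'time_s': 0.0, 'joint_positions': [-80.701, 30.28, 82.157, -0.001, 67.687, -10.229], 'qvel': [-0.03, 0.119, -0.156, 0.018, -0.047, -0.026], 'tau': [0.001, -44.003, -17.66, 0.063, 0.058, -0.0], 'position': [0.209, -0.589, 0.404], 'tcp_rot': [[-0.0, 0.942, 0.334], [0.002, 0.334, -0.942], [-1.0, 0.0, -0.002]], 'force': [-0.61, 0.006, -0.734], 'moment': [0.016, -0.001, -0.025], 'opening': 0.996}
scene [[391.18775074125904, 0.0, 279.19693801087726], [0.0, 391.18775074125904, 199.8792537773333], [0.0, 0.0, 1.0]] [[0.9938, 0.1114, 0.0047, -0.5248], [-0.0712, 0.601, 0.7961, 0.0088], [0.0859, -0.7914, 0.6052, -1.2552], [0.0, 0.0, 0.0, 1.0]]
top [[395.8379249660772, 0.0, 282.77849134087467], [0.0, 395.8379249660772, 215.4476010848489], [0.0, 0.0, 1.0]] [[-0.0037, -0.9997, -0.0248, -0.0917], [0.993, -0.0067, 0.1182, -0.5689], [-0.1183, -0.0242, 0.9927, -1.1755], [0.0, 0.0, 0.0, 1.0]]
wrist [[327.7718190471819, 0.0, 278.87023959251167], [0.0, 327.7718190471819, 208.00949468788494], [0.0, 0.0, 1.0]] [[0.3337, -0.9427, -0.0015, -0.6252], [0.9047, 0.3207, -0.2807, 0.0337], [0.2651, 0.0923, 0.9598, -0.3915], [0.0, 0.0, 0.0, 1.0]]
```

View pics/scene0.png

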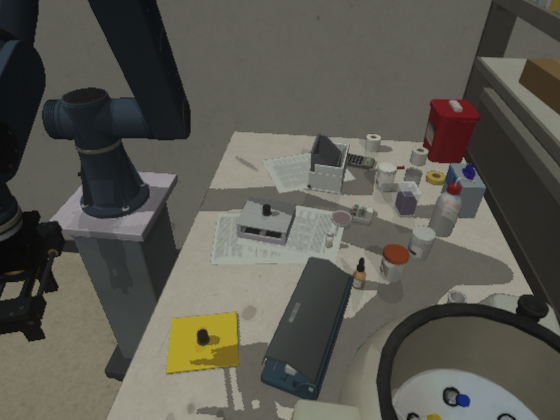

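View pics/top0.png

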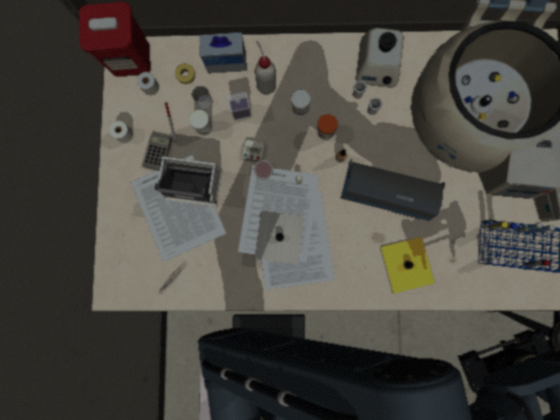

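View pics/wrist0.png

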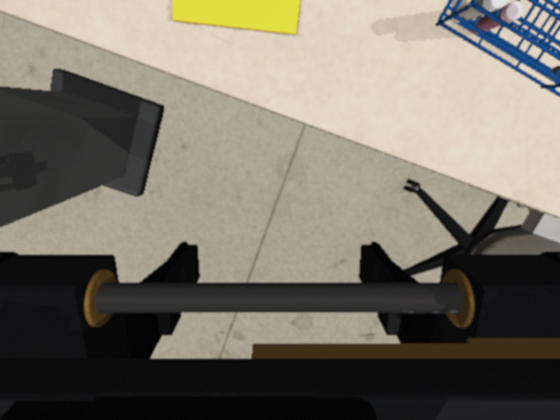

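The steel cover is on the mould at top (280,237), scene (267,210). The yellow plate at top (408,265) has the same shape but isn't steel. The bin is at top (187,180), tweezers at (172,277), petri dish at (262,170) and vial at (299,180). I'll enlarge and measure.

```bash
cat > h.py <<'E'
from rig import bot
import cv2,numpy as np
def cloud(p):
    d=p["depth"];K=p["K"];h,w=d.shape
    u,v=np.meshgrid(np.arange(w),np.arange(h))
    X=(u-K[0,2])/K[0,0]*d;Y=(v-K[1,2])/K[1,1]*d
    c=np.stack([X,-Y,-d],-1)
    M=np.linalg.inv(p["world_to_cam"])
    W=c@M[:3,:3].T+M[:3,3]; W[d==0]=np.nan
    return W
def proj(p,P):
    P=np.atleast_2d(P);M=p["world_to_cam"];c=P@M[:3,:3].T+M[:3,3]
    x,y,z=c[:,0],-c[:,1],-c[:,2];K=p["K"]
    return np.stack([K[0,0]*x/z+K[0,2],K[1,1]*y/z+K[1,2]],-1)
def crop(p,x0,y0,x1,y1,name,s=4):
    im=p["pixels"][y0:y1,x0:x1]; im=cv2.resize(im,None,fx=s,fy=s,interpolation=cv2.INTER_CUBIC)
    im=np.clip(im.astype(float)*1.5,0,255).astype(np.uint8)
    cv2.imwrite("pics/"+name+".png",im)
def rect(pts):
    r=cv2.minAreaRect(pts[:,:2].astype(np.float32)*1000); return r
E
python3 - <<'E'
from h import *
p=bot.capture("top"); W=cloud(p)
crop(p,100,120,380,320,"top_c",2.8 if 0 else 2)
for n in ["mould","cover","bin_unit","bin","petri_dish","vial","tweezers","block0"]:
    for r in bot.regions_of(n,p)[:4]:
        m=r["region"]; q=W[m]; q=q[~np.isnan(q[:,0])]
        if len(q)<5: print(n,r["p"],r["extent"],'few');continue
        print(n,round(r["p"],2),np.round(r["extent"]).tolist(),np.round(np.median(q,0),3),"z95",np.round(np.percentile(q[:,2],[5,50,95]),3))
q=W[200:262,240:320].reshape(-1,3); 
for lo,hi in [(0.044,0.058),(0.065,0.09)]:
    m=(q[:,2]>lo)&(q[:,2]<hi); print(lo,m.sum(),rect(q[m]),np.median(q[m],0))
q=W[150:215,150:230].reshape(-1,3)
for lo,hi in [(0.08,0.097),(0.097,0.108),(.108,.118),(.118,.15)]:
    m=(q[:,2]>lo)&(q[:,2]<hi)
    if m.sum()>5: print(lo,m.sum(),rect(q[m]),np.median(q[m],0))
s=bot.capture("scene"); crop(s,200,120,400,270,"scene_c",4)
E
```

```text
cover 0.68 [407.0, 267.0, 56.0, 54.0] [ 0.417 -0.471  0.005] z95 [0.001 0.005 0.01 ]
cover 0.66 [280.0, 236.0, 50.0, 54.0] [ 0.501 -0.084  0.05 ] z95 [0.044 0.05  0.055]
bin_unit 0.92 [187.0, 182.0, 65.0, 49.0] [0.677 0.195 0.048] z95 [0.005 0.048 0.134]
bin 0.58 [185.0, 185.0, 57.0, 34.0] [0.667 0.203 0.043] z95 [0.013 0.043 0.137]
petri_dish 0.83 [264.0, 170.0, 20.0, 22.0] [ 0.717 -0.032  0.016] z95 [0.01  0.016 0.021]
vial 0.36 [301.0, 180.0, 4.0, 6.0] [ 0.678 -0.142  0.04 ] z95 [0.014 0.04  0.049]
vial 0.34 [279.0, 234.0, 50.0, 51.0] [ 0.501 -0.084  0.05 ] z95 [0.046 0.05  0.055]
0.044 2039 ((502.1717834472656, -82.48790740966797), (132.00941467285156, 146.08670043945312), 82.2347183227539) [ 0.50160484 -0.0834963   0.05017558]
0.065 48 ((501.3708190917969, -83.06021881103516), (20.499486923217773, 20.69782829284668), 88.34760284423828) [ 0.50123819 -0.08441043  0.07637778]
0.08 285 ((672.7904663085938, 190.26300048828125), (165.07456970214844, 104.6930160522461), 82.42893981933594) [0.68520131 0.18470517 0.08949197]
0.097 259 ((675.1844482421875, 189.31158447265625), (162.51211547851562, 107.66583251953125), 81.85797119140625) [0.70861756 0.18477273 0.10164439]
0.108 54 ((674.1796264648438, 196.612060546875), (150.4411163330078, 103.49655151367188), 81.79639434814453) [0.64731853 0.25659119 0.11205997]
0.118 231 ((637.2109375, 195.48226928710938), (136.739501953125, 37.62885665893555), 83.15940856933594) [0.62550662 0.19511704 0.13490822]
```

View pics/scene_c.png

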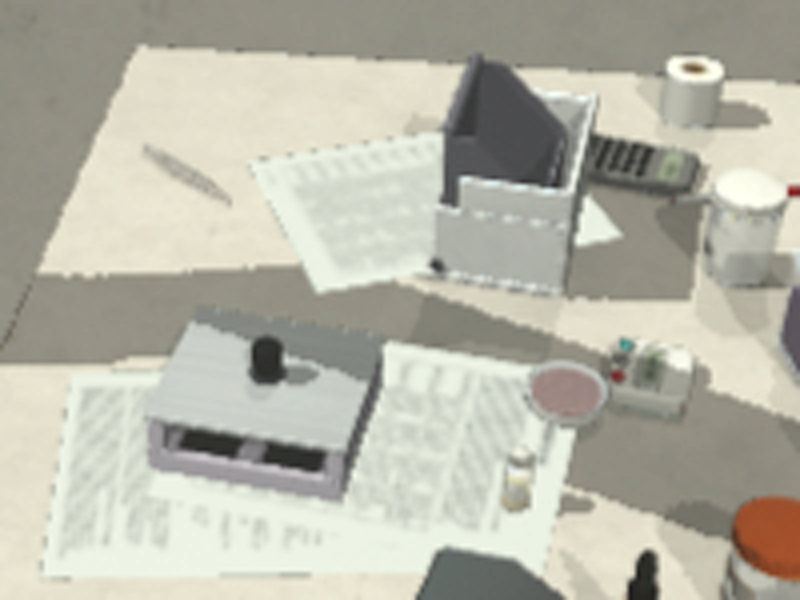

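View pics/top_c.png

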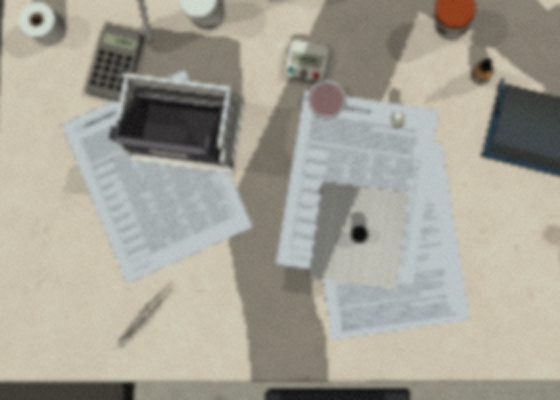

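The scene crop shows a grey steel plate with a black knob on the mould, at full-image (267,210). The yellow plate is the look-alike. The cover rectangle measures 146x132 mm with its top at z=0.050, which fits. The pivot comes out at about (0.6255, 0.195), and both mould and housing are yawed about -8°. First I'll line up with the mould axes.

```bash
cat >> h.py <<'E'
def go(x,y,z,yaw=-98.0):
    """remaining: tool offset (after spin) to put GRASP point at x,y,z with jaw yaw"""
    s=bot.read_state();R=np.array(s["tcp_rot"]);P=np.array(s["position"])
    cy=np.degrees(np.arctan2(R[1,2],R[0,2])); d=(yaw-cy+90)%180-90
    a=np.radians(cy+d); zt=np.array([np.cos(a),np.sin(a),0]);xt=np.array([0,0,-1.]);yt=np.cross(zt,xt)
    G=P+0.164*R[:,0]; e=np.array([x,y,z])-G
    o=[e@xt,e@yt,e@zt]
    print("t",round(s["time_s"],2),"grasp",np.round(G,4),"yaw",round(cy,2),"spin rad",round(-np.radians(d),3),"offset",np.round(o,4),"F",np.round(s["force"],1),"open",round(s["opening"]*.087,4),"rows>=",int(np.ceil(np.max(np.abs(o))/.05)))
Y=np.radians(-8.0)
def mp(x,y,z=0,c=(0.502,-0.083)): return np.array([c[0]+x*np.cos(Y)-y*np.sin(Y),c[1]+x*np.sin(Y)+y*np.cos(Y),z])
def bp(x,y,z=0): return mp(x,y,z,(0.6255,0.195))
E
python3 -c "
from h import *
go(.502,-.083,.15)"
python3 -m crank '[{"offset":[0,0,0],"spin":0.12},{"offset":[0,0,0],"spin":0.12},{"offset":[0,0,0],"spin":0.12},{"offset":[0,0,0],"spin":0.12}]' 0.06
python3 -c "
from h import *
go(.502,-.083,.15)"
```

```text
t 0.65 grasp [ 0.2089 -0.589   0.2408] yaw -70.47 spin rad 0.48 offset [ 0.0908  0.2198 -0.5419] F [-0.1  0.2  0.8] open 0.087 rows>= 11
time_s: 1.05
position: [0.2089, -0.589, 0.4048]
tcp_rot: [[0.0, 0.99, -0.144], [0.0, -0.144, -0.99], [-1.0, -0.0, -0.0]]
force: [0.3, 0.4, -0.2]
opening: 0.737
t 1.05 grasp [ 0.2089 -0.589   0.2408] yaw -98.26 spin rad -0.005 offset [ 0.0908  0.2198 -0.5419] F [ 0.3  0.4 -0.2] open 0.0641 rows>= 11
```

```bash
python3 -m crank '[{"offset":[0,0.02,-0.045],"spin":0},{"offset":[0,0.02,-0.045],"spin":0},{"offset":[0,0.02,-0.045],"spin":0},{"offset":[0,0.02,-0.045],"spin":0},{"offset":[0,0.02,-0.045],"spin":0},{"offset":[0,0.02,-0.045],"spin":0},{"offset":[0,0.02,-0.045],"spin":0},{"offset":[0,0.02,-0.045],"spin":0},{"offset":[0,0.02,-0.045],"spin":0},{"offset":[0,0.02,-0.045],"spin":0},{"offset":[0,0.02,-0.045],"spin":0},{"offset":[0,0,-0.042],"spin":0}]'
python3 - <<'E'
from h import *
go(.502,-.083,.15)
p=bot.capture("wrist"); W=cloud(p); cv2.imwrite("pics/w1.png",p["pixels"])
q=W.reshape(-1,3); q=q[~np.isnan(q[:,0])]; b=(abs(q[:,0]-.5)<.13)&(abs(q[:,1]+.083)<.13); q=q[b]
for lo,hi in [(0.044,0.058),(0.072,0.09)]:
    m=(q[:,2]>lo)&(q[:,2]<hi); print(lo,m.sum(),rect(q[m]) if m.sum()>3 else'',np.median(q[m],0))
E
```

```text
time_s: 2.25
position: [0.5037, -0.0861, 0.4053]
tcp_rot: [[0.004, 0.99, -0.138], [-0.001, -0.138, -0.99], [-1.0, 0.004, 0.001]]
force: [0.7, -0.3, -0.0]
opening: 0.696
t 2.25 grasp [ 0.5043 -0.0863  0.2413] yaw -97.93 spin rad 0.001 offset [ 0.0913 -0.0028 -0.003 ] F [ 0.7 -0.3 -0. ] open 0.0606 rows>= 2
0.044 16330 ((501.0623779296875, -82.25725555419922), (134.82806396484375, 145.84600830078125), 82.07351684570312) [ 0.50980496 -0.08538399  0.05157858]
0.072 407 ((501.0638427734375, -84.77569580078125), (22.057119369506836, 21.53527069091797), 36.7918815612793) [ 0.50198605 -0.08472103  0.07815071]
```

View pics/w1.png

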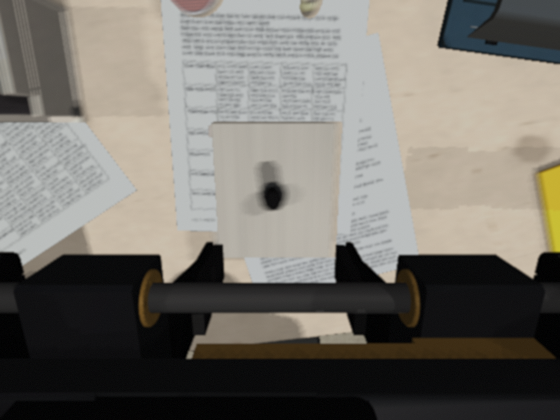

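Wrist view: the steel plate is centred under the gripper with its knob at pixel (273,193), giving a cover centre of about (0.5015,-0.084). Descending on the knob.

```bash
python3 -m crank '[{"offset":[0.04,-0.003,-0.002],"spin":0},{"offset":[0.04,0,0],"spin":0},{"offset":[0.04,0,0],"spin":0},{"offset":[0.03,0,0],"spin":0},{"offset":[0.02,0,0],"spin":0},{"offset":[0,0,0],"spin":0},{"offset":[0,0,0],"spin":0}]' 0.05
python3 -c "
from h import *
go(.5017,-.0845,.071)"
```

```text
time_s: 3.0
position: [0.4988, -0.0857, 0.2347]
tcp_rot: [[0.0, 0.99, -0.139], [-0.0, -0.139, -0.99], [-1.0, 0.0, 0.0]]
force: [0.4, 0.7, 0.6]
opening: 0.57
t 3.0 grasp [ 0.4988 -0.0857  0.0707] yaw -97.98 spin rad 0.0 offset [-0.0003  0.0027 -0.0016] F [0.4 0.7 0.6] open 0.0496 rows>= 1
```

```bash
python3 -m crank '[{"offset":[0,0,0],"spin":0},{"offset":[0,0,0],"spin":0},{"offset":[0,0,0],"spin":0},{"offset":[0,0,0],"spin":0},{"offset":[0,0,0],"spin":0},{"offset":[0,0,0],"spin":0}]' 0.01
python3 -m crank '[{"offset":[-0.02,0,0],"spin":0},{"offset":[-0.03,0,0],"spin":0},{"offset":[-0.03,0,0],"spin":0},{"offset":[0,0,0],"spin":0}]'
```

```text
time_s: 3.6
position: [0.4986, -0.0852, 0.2348]
tcp_rot: [[-0.0, 0.99, -0.139], [0.0, -0.139, -0.99], [-1.0, -0.0, -0.0]]
force: [0.4, 1.5, 0.7]
opening: 0.248
time_s: 4.0
position: [0.4997, -0.0857, 0.3176]
tcp_rot: [[0.007, 0.99, -0.138], [-0.003, -0.138, -0.99], [-1.0, 0.007, 0.002]]
force: [0.9, -0.4, -3.3]
opening: 0.243
```

```bash
python3 - <<'E'
from h import *
p=bot.capture("wrist"); cv2.imwrite("pics/w2.png",p["pixels"])
p=bot.capture("scene"); crop(p,200,120,400,270,"s2",4)
t=mp(-.025,.155,.03); print(t); go(*t)
p=bot.capture("top"); W=cloud(p)
q=W[150:310,140:330].reshape(-1,3); q=q[(q[:,2]>.004)&(abs(q[:,0]-t[0])<.1)&(abs(q[:,1]-t[1])<.09)]
print(len(q), q[:40:4].round(3))
E
```

```text
[0.49881513 0.07397088 0.03      ]
t 4.1 grasp [ 0.4984 -0.0853  0.1507] yaw -97.97 spin rad 0.001 offset [ 0.1207 -0.0217 -0.1578] F [ 0.6  0.4 -2.6] open 0.0214 rows>= 4
491 [[ 0.594  0.128  0.004]
 [ 0.545  0.003  0.245]
 [ 0.565  0.156  0.007]
 [ 0.562  0.09   0.004]
 [ 0.556  0.156  0.004]
 [ 0.546  0.131  0.004]
 [ 0.528  0.146  0.004]
 [ 0.521  0.086  0.005]
 [ 0.474 -0.015  0.534]
 [ 0.489 -0.015  0.245]]
```

View pics/s2.png

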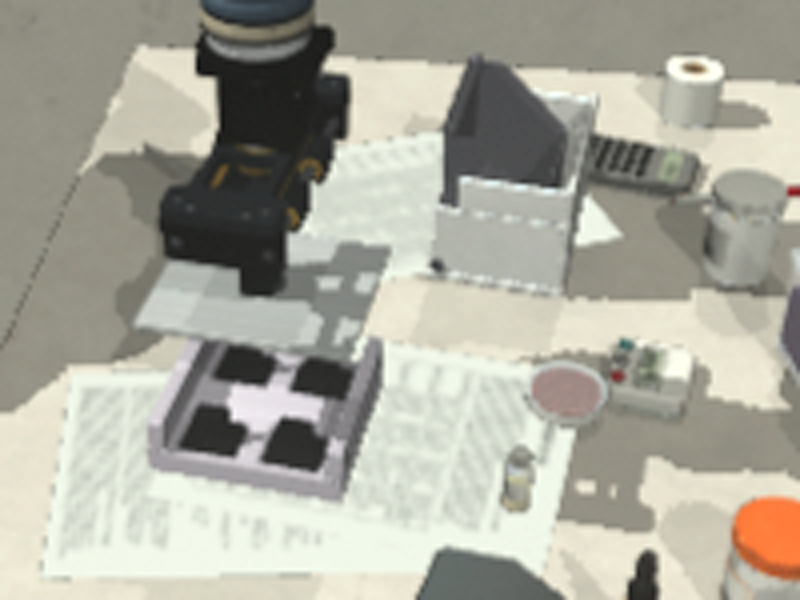

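View pics/w2.png

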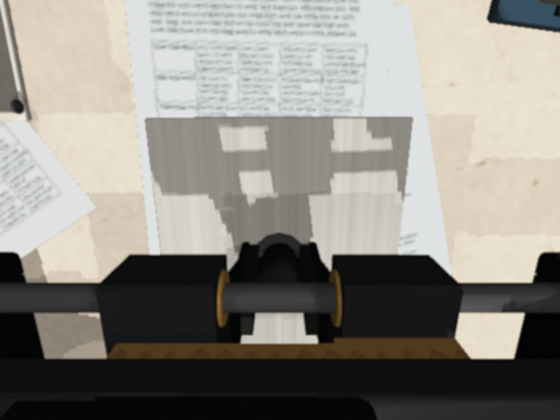

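The scene crop shows the cover held level, with four dark cavities or blocks below at crop (245,365), (325,378), (212,430) and (297,445). Now I'll set the cover down to the left of the mould.

```bash
python3 -m crank '[{"offset":[0,-0.005,-0.04],"spin":0},{"offset":[0,-0.005,-0.04],"spin":0},{"offset":[0,-0.005,-0.04],"spin":0},{"offset":[0,-0.006,-0.038],"spin":0},{"offset":[0.03,0,0],"spin":0},{"offset":[0.03,0,0],"spin":0},{"offset":[0.03,0,0],"spin":0},{"offset":[0.02,0,0],"spin":0},{"offset":[0.01,0,0],"spin":0},{"offset":[0,0,0],"spin":0}]'
python3 -c "
from h import *
go(*mp(-.025,.155,.0265))"
```

```text
time_s: 5.15
position: [0.4988, 0.074, 0.1925]
tcp_rot: [[-0.005, 0.99, -0.139], [0.0, -0.139, -0.99], [-1.0, -0.005, 0.0]]
force: [-0.8, 0.3, -2.3]
opening: 0.245
t 5.15 grasp [0.498  0.0741 0.0285] yaw -97.98 spin rad 0.0 offset [ 0.002   0.0009 -0.    ] F [-0.8  0.3 -2.3] open 0.0213 rows>= 1
```

```bash
python3 -m crank '[{"offset":[0.001,0,0],"spin":0},{"offset":[0.001,0,0],"spin":0},{"offset":[0,0,0],"spin":0}]'
python3 -m crank '[{"offset":[0,0,0],"spin":0},{"offset":[0,0,0],"spin":0},{"offset":[0,0,0],"spin":0},{"offset":[-0.03,0,0],"spin":0},{"offset":[-0.05,0,0],"spin":0},{"offset":[-0.05,0,0],"spin":0},{"offset":[-0.05,0,0],"spin":0}]' 0.05
python3 - <<'E'
from h import *
p=bot.capture("wrist"); cv2.imwrite("pics/w3.png",p["pixels"])
p=bot.capture("top"); cv2.imwrite("pics/t3.png",p["pixels"])
p=bot.capture("scene"); crop(p,200,120,400,270,"s3",4)
go(*bp(.017,0,.20))
E
```

```text
time_s: 5.45
position: [0.5, 0.074, 0.1936]
tcp_rot: [[0.002, 0.99, -0.139], [-0.0, -0.139, -0.99], [-1.0, 0.002, -0.0]]
force: [0.4, 0.1, -2.5]
opening: 0.244
time_s: 6.15
position: [0.4993, 0.0741, 0.3748]
tcp_rot: [[-0.0, 0.99, -0.139], [0.0, -0.139, -0.99], [-1.0, -0.0, 0.0]]
force: [1.1, -0.3, -0.9]
opening: 0.572
t 6.3 grasp [0.5022 0.074  0.2127] yaw -97.96 spin rad 0.001 offset [ 0.0127  0.1222 -0.137 ] F [-0.7  0.2 -1.1] open 0.0502 rows>= 3
```

View pics/s3.png

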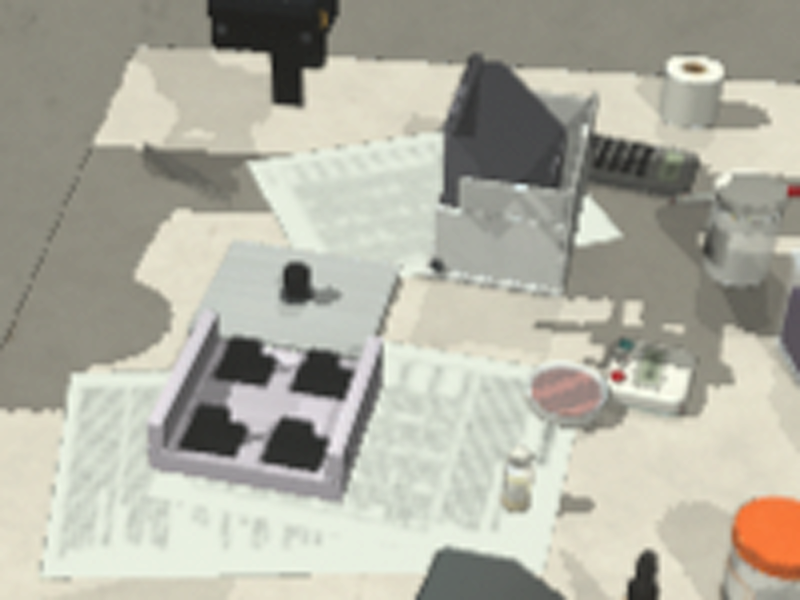

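View pics/w3.png

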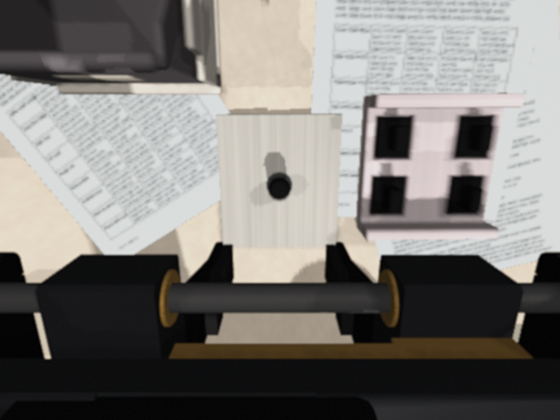

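Cover is on the bench beside the mould (knob at wrist (278,186)), clear of the bin. Four blocks with tangs show in the cavities. Next, hook the lip from inside with closed fingers.

```bash
python3 -m crank '[{"offset":[0,0.03,-0.035],"spin":0},{"offset":[0,0.03,-0.035],"spin":0},{"offset":[0,0.03,-0.035],"spin":0},{"offset":[0,0.037,-0.032],"spin":0},{"offset":[0,0,0],"spin":0},{"offset":[0,0,0],"spin":0}]' 0
python3 - <<'E'
from h import *
go(*bp(.022,0,.13))
p=bot.capture("wrist"); cv2.imwrite("pics/w4.png",p["pixels"])
W=cloud(p).reshape(-1,3); W=W[(W[:,2]>.122)&(W[:,2]<.146)&(abs(W[:,0]-.6255)<.06)&(abs(W[:,1]-.195)<.09)]
print(len(W)); 
if len(W)>5: print(rect(W), np.median(W,0))
E
```

```text
time_s: 6.9
position: [0.6442, 0.1925, 0.3701]
tcp_rot: [[-0.005, 0.99, -0.138], [-0.001, -0.138, -0.99], [-1.0, -0.004, 0.002]]
force: [-0.5, 0.0, -0.4]
opening: 0.114
t 6.9 grasp [0.6434 0.1924 0.2061] yaw -97.91 spin rad 0.002 offset [ 0.0761  0.0039 -0.0001] F [-0.5  0.  -0.4] open 0.0099 rows>= 2
2513
((636.5853271484375, 194.79702758789062), (136.51527404785156, 35.323570251464844), 81.96039581298828) [0.62992914 0.19609423 0.13547756]
```

View pics/w4.png

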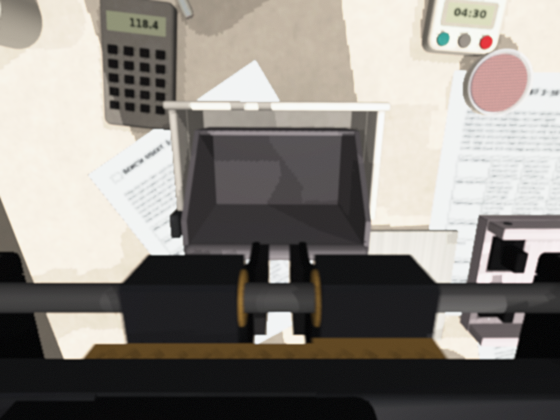

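```bash
python3 -m crank '[{"offset":[0.02,0.01,0],"spin":0},{"offset":[0.028,0,0],"spin":0},{"offset":[0.028,0,0],"spin":0},{"offset":[0,0,0],"spin":0}]' 0
python3 -c "
from h import *
go(*bp(.028,0,.13))"
```

```text
time_s: 7.35
position: [0.6512, 0.1892, 0.2921]
tcp_rot: [[-0.012, 0.99, -0.14], [-0.002, -0.14, -0.99], [-1.0, -0.012, 0.003]]
force: [-0.8, -0.2, 0.4]
opening: 0.006
t 7.35 grasp [0.6493 0.189  0.1281] yaw -98.05 spin rad -0.001 offset [-0.0019  0.0036 -0.0027] F [-0.8 -0.2  0.4] open 0.0005 rows>= 1
```

```bash
python3 -m crank '[{"offset":[0,-0.01,0],"spin":0},{"offset":[0,-0.01,0],"spin":0},{"offset":[0,-0.01,0],"spin":0},{"offset":[0,-0.01,0],"spin":0},{"offset":[0,-0.01,0],"spin":0},{"offset":[0,-0.01,0],"spin":0},{"offset":[0,-0.01,0],"spin":0},{"offset":[0,0,0],"spin":0}]' 0
python3 -c "
from h import *
go(*bp(.028,0,.13))
p=bot.capture('wrist'); cv2.imwrite('pics/w5.png',p['pixels'])
p=bot.capture('scene'); crop(p,200,120,400,270,'s5',4)"
```

```text
time_s: 8.15
position: [0.5832, 0.2008, 0.2968]
tcp_rot: [[-0.002, 0.99, -0.138], [-0.0, -0.138, -0.99], [-1.0, -0.002, 0.0]]
force: [0.2, -0.6, -0.0]
opening: 0.006
t 8.15 grasp [0.5829 0.2008 0.1328] yaw -97.93 spin rad 0.001 offset [ 0.0028  0.071  -0.0002] F [ 0.2 -0.6 -0. ] open 0.0006 rows>= 2
```

View pics/s5.png

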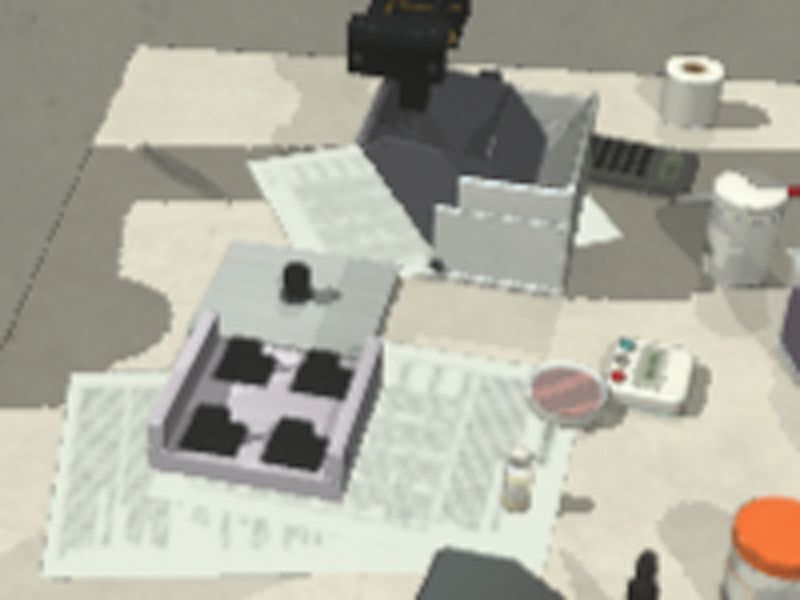

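The bin is tipped fully out (front panel leaning, crop (400,170)). Next I'll raise the arm, look at the blocks and re-measure the mould.

```bash
python3 -m crank '[{"offset":[-0.05,0,0],"spin":0},{"offset":[-0.04,0,0],"spin":0},{"offset":[0,-0.03,0.045],"spin":0},{"offset":[0,-0.02,0.045],"spin":0},{"offset":[0,-0.02,0.045],"spin":0},{"offset":[0,-0.02,0.045],"spin":0},{"offset":[0,0,0.045],"spin":0},{"offset":[0,-0.02,0.045],"spin":0},{"offset":[0,0,0],"spin":0}]' 0.04
python3 - <<'E'
from h import *
go(*mp(0,0,.2))
p=bot.capture("wrist"); cv2.imwrite("pics/w6.png",p["pixels"])
W=cloud(p).reshape(-1,3); W=W[~np.isnan(W[:,0])]; b=(abs(W[:,0]-.5)<.12)&(abs(W[:,1]+.083)<.085)
Q=W[b]
for lo,hi in [(.012,.024),(.025,.041),(.036,.042),(.0435,.052)]:
    m=(Q[:,2]>lo)&(Q[:,2]<hi); print(lo,m.sum(),rect(Q[m]) if m.sum()>5 else '')
c=np.array([.5,-.083]); L=(Q[:,:2]-c); a=np.stack([L[:,0]*np.cos(Y)+L[:,1]*np.sin(Y),-L[:,0]*np.sin(Y)+L[:,1]*np.cos(Y)],-1)
for sx in(-1,1):
  for sy in(-1,1):
    m=(abs(a[:,0]-sx*.03)<.024)&(abs(a[:,1]-sy*.04)<.022)&(Q[:,2]>.036)&(Q[:,2]<.05)
    print(sx,sy,m.sum(), np.round((a[m].min(0)+a[m].max(0))/2,4) if m.sum() else '', rect(Q[m]) if m.sum()>5 else '', np.median(Q[m,2]))
E
```

```text
time_s: 9.15
position: [0.44, -0.0529, 0.3868]
tcp_rot: [[-0.001, 0.989, -0.146], [-0.001, -0.146, -0.989], [-1.0, -0.001, 0.001]]
force: [1.1, 0.3, 0.4]
opening: 0.457
t 9.15 grasp [ 0.4397 -0.0531  0.2228] yaw -98.4 spin rad -0.007 offset [0.0228 0.0658 0.0209] F [1.1 0.3 0.4] open 0.0397 rows>= 2
0.012 13360 ((501.1318664550781, -82.04048156738281), (134.5165252685547, 116.78619384765625), 82.34771728515625)
0.025 1002 ((501.0807189941406, -82.17935180664062), (132.7437286376953, 116.78587341308594), 82.32369232177734)
0.036 754 ((501.0287780761719, -82.39407348632812), (132.3042449951172, 116.74034881591797), 82.32369232177734)
0.0435 3781 ((501.1640625, -81.997314453125), (133.92486572265625, 140.12124633789062), 82.36992645263672)
-1 -1 309 [-0.0288 -0.0387] ((466.15423583984375, -117.27704620361328), (12.227831840515137, 23.861173629760742), 81.48374938964844) 0.04230528028611619
-1 1 303 [-0.0291  0.0412] ((476.8927307128906, -38.11262893676758), (11.944316864013672, 23.829914093017578), 81.81513214111328) 0.04229929984630687
1 -1 361 [ 0.0312 -0.0381] ((525.5558471679688, -125.1060791015625), (12.088643074035645, 23.244626998901367), 82.33784484863281) 0.04233238937896405
1 1 342 [0.0309 0.0413] ((536.2775268554688, -46.36317825317383), (11.941156387329102, 23.22532844543457), 82.8541488647461) 0.04237245738041462
```

View pics/w6.png

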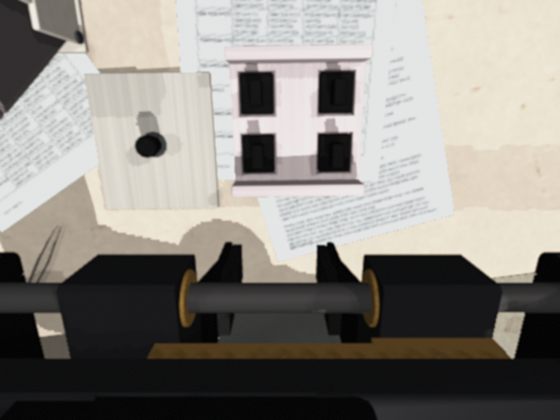

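Wrist view: mould centre (0.5011,-0.0821), yaw -7.65°. Four tangs measure 12x24 mm at z 0.042, as they should. Block plan in the bin: y=-37, +37, 0, then the fourth on top, with jaws along bin y. Picking block B, at mould (-30,+40), first.

```bash
sed -i 's/^Y=.*/Y=np.radians(-7.8)/; s/yaw=-98.0/yaw=-97.7/; s/c=(0.502,-0.083)/c=(0.5011,-0.0821)/' h.py
cat >> h.py <<'E'
A=(.4662,-.1173);B=(.4769,-.0381);C=(.5256,-.1251);D=(.5363,-.0464)
E
python3 -c "
from h import *
go(*B,.08)"
```

```text
t 9.2 grasp [ 0.441  -0.0512  0.2229] yaw -98.34 spin rad -0.011 offset [ 0.1429  0.0338 -0.0178] F [ 0.5  0.9 -0.1] open 0.0401 rows>= 3
```

```bash
python3 -m crank '[{"offset":[0.03,0.034,-0.018],"spin":-0.011},{"offset":[0.04,0,0],"spin":0},{"offset":[0.04,0,0],"spin":0},{"offset":[0.03,0,0],"spin":0},{"offset":[0,0,0],"spin":0},{"offset":[0,0,0],"spin":0}]' 0.03
python3 -c "
from h import *
go(*B,.042)"
```

```text
time_s: 9.8
position: [0.4783, -0.0348, 0.2466]
tcp_rot: [[-0.0, 0.992, -0.127], [0.0, -0.127, -0.992], [-1.0, -0.0, -0.0]]
force: [-0.2, 0.5, -0.3]
opening: 0.345
t 9.8 grasp [ 0.4782 -0.0348  0.0826] yaw -97.27 spin rad 0.007 offset [ 0.0406 -0.0009  0.0035] F [-0.2  0.5 -0.3] open 0.03 rows>= 1
```

```bash
python3 -m crank '[{"offset":[0.01,-0.001,0.003],"spin":0.007},{"offset":[0.01,0,0],"spin":0},{"offset":[0.01,0,0],"spin":0},{"offset":[0.01,0,0],"spin":0},{"offset":[0,0,0],"spin":0},{"offset":[0,0,0],"spin":0}]' 0.03
python3 -c "
from h import *
go(*B,.042)"
python3 -m crank '[{"offset":[0,0,0],"spin":0},{"offset":[0,0,0],"spin":0},{"offset":[0,0,0],"spin":0},{"offset":[0,0,0],"spin":0},{"offset":[0,0,0],"spin":0}]' 0
python3 -m crank '[{"offset":[-0.01,0,0],"spin":0},{"offset":[-0.02,0,0],"spin":0},{"offset":[-0.04,0,0],"spin":0},{"offset":[-0.04,0,0],"spin":0},{"offset":[-0.02,0,0],"spin":0},{"offset":[0,0,0],"spin":0}]'
```

```text
time_s: 10.4
position: [0.4761, -0.0384, 0.2064]
tcp_rot: [[-0.001, 0.991, -0.135], [0.0, -0.135, -0.991], [-1.0, -0.001, -0.0]]
force: [-0.5, -0.0, -0.2]
opening: 0.343
t 10.4 grasp [ 0.476  -0.0384  0.0424] yaw -97.76 spin rad -0.001 offset [ 0.0004  0.0009 -0.0004] F [-0.5 -0.  -0.2] open 0.0298 rows>= 1
time_s: 10.9
position: [0.4763, -0.0384, 0.207]
tcp_rot: [[0.001, 0.991, -0.135], [-0.0, -0.135, -0.991], [-1.0, 0.001, 0.0]]
force: [-0.1, 0.7, 3.1]
opening: 0.131
time_s: 11.5
position: [0.4769, -0.0385, 0.3402]
tcp_rot: [[0.007, 0.991, -0.135], [-0.002, -0.135, -0.991], [-1.0, 0.008, 0.001]]
force: [0.1, 0.2, -0.4]
opening: 0.133
```

```bash
python3 - <<'E'
from h import *
go(*bp(-.06,0,.20))
E
```

```text
t 11.5 grasp [ 0.4781 -0.0389  0.1762] yaw -97.74 spin rad -0.001 offset [-0.0238  0.0547 -0.2516] F [ 0.1  0.2 -0.4] open 0.0116 rows>= 6
```

```bash
python3 -m crank '[{"offset":[-0.01,0.01,-0.042],"spin":0},{"offset":[-0.01,0.01,-0.042],"spin":0},{"offset":[-0.004,0.01,-0.042],"spin":0},{"offset":[0,0.01,-0.042],"spin":0},{"offset":[0,0.01,-0.042],"spin":0},{"offset":[0,0.005,-0.042],"spin":0},{"offset":[0,0,0],"spin":0},{"offset":[0,0,0],"spin":0}]' 0
python3 - <<'E'
from h import *
go(*bp(-.06,0,.20))
p=bot.capture("wrist"); cv2.imwrite("pics/w7.png",p["pixels"])
W=cloud(p).reshape(-1,3); W=W[~np.isnan(W[:,0])]
c=np.array([.6255,.195]); L=W[:,:2]-c; a=np.stack([L[:,0]*np.cos(Y)+L[:,1]*np.sin(Y),-L[:,0]*np.sin(Y)+L[:,1]*np.cos(Y),W[:,2]],-1)
np.save("a.npy",a)
# cross-section at y~0
for y0 in (-.03,0,.03):
  m=abs(a[:,1]-y0)<.003; q=a[m]; 
  for x in np.arange(-.08,.11,.01):
    k=abs(q[:,0]-x)<.004
    if k.any(): print(y0,round(x,2),np.round(np.median(q[k,2]),4),end=' | ')
  print()
# sides: z>.1
for y0 in np.arange(-.095,.1,.005):
    k=(abs(a[:,1]-y0)<.0025)&(a[:,0]>-.04)&(a[:,0]<.02)
    if k.any(): print(round(y0,3),np.round(np.percentile(a[k,2],[10,50,90]),3))
E
```

```text
time_s: 12.3
position: [0.564, 0.2047, 0.3592]
tcp_rot: [[-0.003, 0.991, -0.132], [-0.001, -0.132, -0.991], [-1.0, -0.003, 0.001]]
force: [-0.3, -0.7, -0.1]
opening: 0.134
t 12.3 grasp [0.5635 0.2046 0.1952] yaw -97.61 spin rad 0.002 offset [-0.0048  0.0028  0.0011] F [-0.3 -0.7 -0.1] open 0.0116 rows>= 1
-0.03 -0.08 0.1137 | -0.03 -0.07 0.1158 | -0.03 -0.06 0.0997 | -0.03 -0.05 0.0858 | -0.03 -0.04 0.285 | -0.03 -0.03 0.2711 | -0.03 -0.02 0.2541 | -0.03 -0.01 0.0294 | -0.03 -0.0 0.0199 | -0.03 0.01 0.0254 | -0.03 0.02 0.0327 | -0.03 0.03 0.1064 | -0.03 0.04 0.0957 | -0.03 0.05 0.0828 | -0.03 0.06 0.0682 | -0.03 0.08 0.0085 | -0.03 0.09 0.0084 | -0.03 0.1 0.0341 | 
0 -0.07 0.1935 | 0 -0.06 0.1944 | 0 -0.05 0.1795 | 0 -0.04 0.2852 | 0 -0.03 0.2639 | 0 -0.02 0.0435 | 0 -0.01 0.0301 | 0 -0.0 0.0198 | 0 0.01 0.0258 | 0 0.02 0.0324 | 0 0.03 0.1066 | 0 0.04 0.0964 | 0 0.05 0.0825 | 0 0.06 0.0683 | 0 0.08 0.0085 | 0 0.09 0.0087 | 0 0.1 0.0328 | 
0.03 -0.07 0.1157 | 0.03 -0.06 0.1006 | 0.03 -0.05 0.0863 | 0.03 -0.04 0.2851 | 0.03 -0.03 0.271 | 0.03 -0.02 0.0457 | 0.03 -0.01 0.0309 | 0.03 -0.
[... 409 characters left out ...]
9 ]
-0.045 [0.04  0.283 0.29 ]
-0.04 [0.035 0.284 0.29 ]
-0.035 [0.067 0.272 0.29 ]
-0.03 [0.068 0.272 0.29 ]
-0.025 [0.067 0.272 0.29 ]
-0.02 [0.067 0.272 0.29 ]
-0.015 [0.069 0.272 0.292]
-0.01 [0.067 0.272 0.292]
-0.005 [0.052 0.282 0.293]
0.0 [0.052 0.282 0.293]
0.005 [0.048 0.282 0.293]
0.01 [0.065 0.274 0.293]
0.015 [0.071 0.272 0.292]
0.02 [0.07  0.272 0.291]
0.025 [0.071 0.272 0.291]
0.03 [0.071 0.272 0.291]
0.035 [0.071 0.272 0.291]
0.04 [0.049 0.282 0.292]
0.045 [0.047 0.283 0.292]
0.05 [0.042 0.283 0.291]
0.055 [0.031 0.265 0.287]
0.06 [0.027 0.263 0.281]
0.065 [0.042 0.095 0.264]
0.07 [0.113 0.263 0.265]
0.075 [0.098 0.109 0.262]
0.08 [0.112 0.25  0.254]
0.085 [0.111 0.112 0.249]
```

View pics/w7.png

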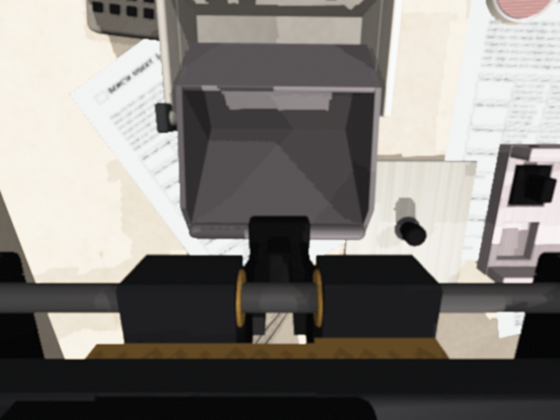

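Wrist view: the bin is fully tipped out. The V apex is at x'=0, z=0.0195, the floor slope of 0.71 matches 0.62 rad, and the back-wall top is at x'=0.03, z=0.107. All of this fits my pivot estimate. Now placing block 1 at y=-37.

```bash
python3 -m crank '[{"offset":[0,0.03,0.02],"spin":0},{"offset":[0,0.033,0.018],"spin":0},{"offset":[0.03,0,0],"spin":0},{"offset":[0.03,0,0],"spin":0},{"offset":[0.03,0,0],"spin":0},{"offset":[0,0,0],"spin":0},{"offset":[0,0,0],"spin":0}]' 0
python3 - <<'E'
from h import *
go(*bp(.011,-.037,.079))
E
```

```text
time_s: 13.05
position: [0.6217, 0.1565, 0.2704]
tcp_rot: [[-0.002, 0.991, -0.136], [-0.0, -0.136, -0.991], [-1.0, -0.002, 0.001]]
force: [0.2, -0.3, -0.0]
opening: 0.135
t 13.05 grasp [0.6214 0.1564 0.1064] yaw -97.84 spin rad -0.002 offset [ 0.0274  0.0098 -0.0018] F [ 0.2 -0.3 -0. ] open 0.0117 rows>= 1
```

```bash
python3 -m crank '[{"offset":[0.005,0.01,-0.002],"spin":0},{"offset":[0.012,0,0],"spin":0},{"offset":[0.01,0,0],"spin":0},{"offset":[0,0,0],"spin":0},{"offset":[0,0,0],"spin":0}]' 0
python3 - <<'E'
from h import *
go(*bp(.011,-.037,.079))
E
python3 -m crank '[{"offset":[0,0,0],"spin":0},{"offset":[0,0,0],"spin":0},{"offset":[0,0,0],"spin":0},{"offset":[-0.01,-0.01,0],"spin":0},{"offset":[-0.02,0,0],"spin":0},{"offset":[-0.04,0,0],"spin":0},{"offset":[-0.04,0,0],"spin":0},{"offset":[0,-0.04,0],"spin":0},{"offset":[0,-0.03,0],"spin":0},{"offset":[0,0,0],"spin":0}]' 0.022
python3 - <<'E'
from h import *
go(*D,.08)
p=bot.capture("wrist"); cv2.imwrite("pics/w8.png",p["pixels"])
E
```

```text
time_s: 13.55
position: [0.6318, 0.1585, 0.2433]
tcp_rot: [[-0.001, 0.991, -0.135], [-0.0, -0.135, -0.991], [-1.0, -0.001, 0.0]]
force: [0.3, 0.7, -0.3]
opening: 0.135
t 13.55 grasp [0.6316 0.1585 0.0793] yaw -97.73 spin rad -0.001 offset [ 0.0003 -0.0001  0.0017] F [ 0.3  0.7 -0.3] open 0.0117 rows>= 1
time_s: 14.55
position: [0.5478, 0.1699, 0.3545]
tcp_rot: [[-0.006, 0.991, -0.133], [-0.0, -0.133, -0.991], [-1.0, -0.006, 0.001]]
force: [0.8, 0.5, -0.8]
opening: 0.253
t 14.55 grasp [0.5469 0.1699 0.1905] yaw -97.65 spin rad 0.001 offset [0.1105 0.0185 0.2157] F [ 0.8  0.5 -0.8] open 0.0221 rows>= 5
```

View pics/w8.png

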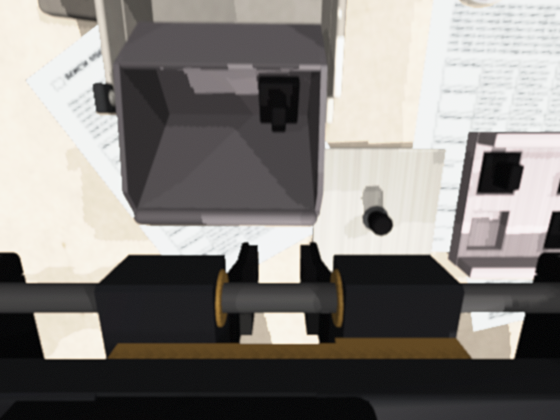

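Block 1 lies on the bin floor at wrist (280,95), tang pointing out, and it held there by friction. Next is block D.

```bash
python3 -m crank '[{"offset":[0,0,0.045],"spin":0},{"offset":[0,0,0.045],"spin":0},{"offset":[0.01,0,0.045],"spin":0},{"offset":[0.01,0,0.045],"spin":0},{"offset":[0.03,0.01,0.036],"spin":0},{"offset":[0.03,0.008,0],"spin":0},{"offset":[0.03,0,0],"spin":0},{"offset":[0,0,0],"spin":0},{"offset":[0,0,0],"spin":0}]' 0.03
python3 -c "
from h import *
go(*D,.042)"
```

```text
time_s: 15.5
position: [0.5421, -0.0475, 0.2438]
tcp_rot: [[-0.0, 0.991, -0.135], [0.0, -0.135, -0.991], [-1.0, -0.0, -0.0]]
force: [0.3, 1.2, -0.5]
opening: 0.346
t 15.5 grasp [ 0.542  -0.0475  0.0798] yaw -97.75 spin rad -0.001 offset [ 0.0378 -0.0058 -0.0003] F [ 0.3  1.2 -0.5] open 0.0301 rows>= 1
```

```bash
python3 -m crank '[{"offset":[0.01,-0.006,0],"spin":0},{"offset":[0.01,0,0],"spin":0},{"offset":[0.01,0,0],"spin":0},{"offset":[0.008,0,0],"spin":0},{"offset":[0,0,0],"spin":0},{"offset":[0,0,0],"spin":0}]' 0.03
python3 -c "
from h import *
go(*D,.042)"
python3 -m crank '[{"offset":[0,0,0],"spin":0},{"offset":[0,0,0],"spin":0},{"offset":[0,0,0],"spin":0},{"offset":[0,0,0],"spin":0},{"offset":[0,0,0],"spin":0}]' 0
python3 -m crank '[{"offset":[-0.01,0,0],"spin":0},{"offset":[-0.02,0,0],"spin":0},{"offset":[-0.04,0,0],"spin":0},{"offset":[-0.04,0,0],"spin":0},{"offset":[-0.04,0,0],"spin":0},{"offset":[0,-0.03,0],"spin":0},{"offset":[0,0,0],"spin":0}]'
python3 -c "
from h import *
go(*bp(0,.037,.195))"
```

```text
time_s: 16.1
position: [0.5358, -0.0465, 0.2057]
tcp_rot: [[-0.0, 0.991, -0.135], [0.0, -0.135, -0.991], [-1.0, -0.0, -0.0]]
force: [0.7, 0.7, 0.0]
opening: 0.347
t 16.1 grasp [ 0.5358 -0.0465  0.0417] yaw -97.74 spin rad -0.001 offset [-0.0003  0.0004 -0.0001] F [0.7 0.7 0. ] open 0.0302 rows>= 1
time_s: 16.6
position: [0.5358, -0.0465, 0.206]
tcp_rot: [[0.001, 0.991, -0.135], [-0.0, -0.135, -0.991], [-1.0, 0.001, 0.0]]
force: [0.1, -0.0, 2.5]
opening: 0.135
time_s: 17.3
position: [0.5027, -0.0414, 0.3572]
tcp_rot: [[-0.003, 0.991, -0.135], [0.001, -0.135, -0.991], [-1.0, -0.003, -0.0]]
force: [-0.6, 0.1, -1.1]
opening: 0.137
t 17.3 grasp [ 0.5022 -0.0413  0.1932] yaw -97.73 spin rad -0.001 offset [-0.0018  0.0906 -0.2877] F [-0.6  0.1 -1.1] open 0.0119 rows>= 6
```

```bash
python3 -m crank '[{"offset":[-0.002,0.013,-0.042],"spin":0},{"offset":[0,0.013,-0.042],"spin":0},{"offset":[0,0.013,-0.042],"spin":0},{"offset":[0,0.013,-0.042],"spin":0},{"offset":[0,0.013,-0.04],"spin":0},{"offset":[0,0.013,-0.04],"spin":0},{"offset":[0,0.013,-0.04],"spin":0},{"offset":[0,0,0],"spin":0},{"offset":[0,0,0],"spin":0}]' 0
python3 -c "
from h import *
go(*bp(0,.037,.195))"
```

```text
time_s: 18.2
position: [0.6347, 0.2316, 0.3568]
tcp_rot: [[-0.002, 0.991, -0.133], [-0.001, -0.133, -0.991], [-1.0, -0.002, 0.001]]
force: [-0.1, 0.5, -0.3]
opening: 0.133
t 18.2 grasp [0.6343 0.2315 0.1928] yaw -97.63 spin rad 0.001 offset [-0.0022 -0.0038  0.0003] F [-0.1  0.5 -0.3] open 0.0116 rows>= 1
```

```bash
python3 -m crank '[{"offset":[0.03,-0.004,0],"spin":0},{"offset":[0.03,0,0],"spin":0},{"offset":[0.028,0,0],"spin":0},{"offset":[0.005,0.01,0],"spin":0},{"offset":[0.01,0,0],"spin":0},{"offset":[0.01,0,0],"spin":0},{"offset":[0,0,0],"spin":0},{"offset":[0,0,0],"spin":0}]' 0
python3 - <<'E'
from h import *
go(*bp(.011,.037,.079))
E

```

```text
time_s: 19.0
position: [0.641, 0.2298, 0.2453]
tcp_rot: [[0.001, 0.991, -0.135], [0.0, -0.135, -0.991], [-1.0, 0.001, -0.0]]
force: [1.2, -1.1, -1.2]
opening: 0.139
t 19.0 grasp [0.6411 0.2298 0.0813] yaw -97.75 spin rad -0.001 offset [ 0.0023  0.0003 -0.0004] F [ 1.2 -1.1 -1.2] open 0.0121 rows>= 1
```

```bash
python3 -m crank '[{"offset":[0.002,0,0],"spin":0},{"offset":[0,0,0],"spin":0},{"offset":[0,0,0],"spin":0},{"offset":[0,0,0],"spin":0},{"offset":[-0.01,-0.01,0],"spin":0},{"offset":[-0.02,0,0],"spin":0},{"offset":[-0.04,0,0],"spin":0},{"offset":[-0.04,0,0],"spin":0},{"offset":[0,-0.04,0],"spin":0},{"offset":[0,-0.03,0],"spin":0},{"offset":[0,0,0],"spin":0}]' 0.022
python3 - <<'E'
from h import *
go(*A,.08)
p=bot.capture("wrist"); cv2.imwrite("pics/w9.png",p["pixels"])
E
```

```text
time_s: 20.1
position: [0.5567, 0.2413, 0.3535]
tcp_rot: [[-0.005, 0.991, -0.133], [-0.001, -0.133, -0.991], [-1.0, -0.005, 0.001]]
force: [-0.4, 0.5, -0.6]
opening: 0.25
t 20.1 grasp [0.5558 0.2412 0.1895] yaw -97.63 spin rad 0.001 offset [ 0.1095 -0.0407  0.3673] F [-0.4  0.5 -0.6] open 0.0218 rows>= 8
```

View pics/w9.png

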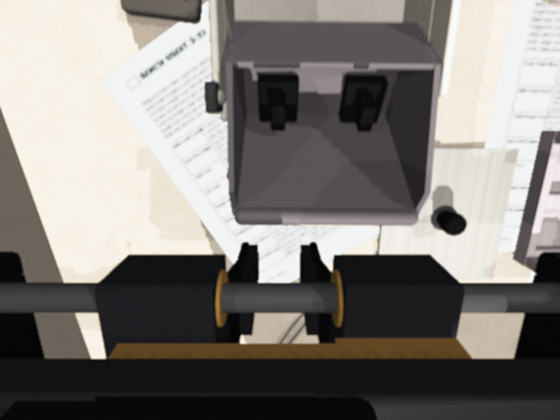

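Blocks 1 and 2 lie side by side on the floor, at wrist (362,95) and (278,95), with a gap for the third. Next is block A.

```bash
python3 -m crank '[{"offset":[0,-0.006,0.046],"spin":0},{"offset":[0,-0.006,0.046],"spin":0},{"offset":[0,-0.006,0.046],"spin":0},{"offset":[0,-0.006,0.046],"spin":0},{"offset":[0,-0.006,0.046],"spin":0},{"offset":[0,-0.006,0.046],"spin":0},{"offset":[0.02,-0.005,0.046],"spin":0},{"offset":[0.03,0,0.045],"spin":0},{"offset":[0.03,0,0],"spin":0},{"offset":[0.03,0,0],"spin":0},{"offset":[0,0,0],"spin":0},{"offset":[0,0,0],"spin":0}]' 0.03
python3 -c "
from h import *
go(*A,.042)"
```

```text
time_s: 21.35
position: [0.4726, -0.1142, 0.2452]
tcp_rot: [[-0.0, 0.991, -0.135], [0.0, -0.135, -0.991], [-1.0, -0.0, 0.0]]
force: [-0.2, 0.8, 0.4]
opening: 0.344
t 21.35 grasp [ 0.4726 -0.1142  0.0812] yaw -97.76 spin rad -0.001 offset [ 0.0392 -0.0059  0.004 ] F [-0.2  0.8  0.4] open 0.0299 rows>= 1
```

```bash
python3 -m crank '[{"offset":[0.01,-0.006,0.004],"spin":0},{"offset":[0.01,0,0],"spin":0},{"offset":[0.01,0,0],"spin":0},{"offset":[0.009,0,0],"spin":0},{"offset":[0,0,0],"spin":0},{"offset":[0,0,0],"spin":0}]' 0.03
python3 -c "
from h import *
go(*A,.042)"
python3 -m crank '[{"offset":[0,0,0],"spin":0},{"offset":[0,0,0],"spin":0},{"offset":[0,0,0],"spin":0},{"offset":[0,0,0],"spin":0},{"offset":[0,0,0],"spin":0}]' 0
python3 -m crank '[{"offset":[-0.01,0,0],"spin":0},{"offset":[-0.02,0,0],"spin":0},{"offset":[-0.04,0,0],"spin":0},{"offset":[-0.04,0,0],"spin":0},{"offset":[-0.04,0,0],"spin":0},{"offset":[0,0,0],"spin":0}]'
python3 -c "
from h import *
go(*bp(0,0,.195))"
```

```text
time_s: 21.95
position: [0.4657, -0.1168, 0.206]
tcp_rot: [[-0.0, 0.991, -0.134], [0.0, -0.134, -0.991], [-1.0, -0.0, -0.0]]
force: [-0.7, -0.8, 0.8]
opening: 0.344
t 21.95 grasp [ 0.4656 -0.1167  0.042 ] yaw -97.73 spin rad -0.0 offset [-0.      0.0006  0.0005] F [-0.7 -0.8  0.8] open 0.0299 rows>= 1
time_s: 22.45
position: [0.4657, -0.1169, 0.2064]
tcp_rot: [[0.001, 0.991, -0.135], [-0.0, -0.135, -0.991], [-1.0, 0.001, 0.0]]
force: [0.5, 0.8, 1.8]
opening: 0.136
time_s: 23.05
position: [0.4668, -0.1174, 0.3615]
tcp_rot: [[0.011, 0.991, -0.135], [-0.006, -0.134, -0.991], [-1.0, 0.011, 0.004]]
force: [0.9, -1.2, -0.5]
opening: 0.137
t 23.05 grasp [ 0.4686 -0.1183  0.1976] yaw -97.73 spin rad -0.001 offset [ 0.0026  0.1135 -0.3315] F [ 0.9 -1.2 -0.5] open 0.0119 rows>= 7
```

```bash
python3 -m crank '[{"offset":[0,0.014,-0.042],"spin":0},{"offset":[0,0.014,-0.042],"spin":0},{"offset":[0,0.014,-0.042],"spin":0},{"offset":[0,0.014,-0.042],"spin":0},{"offset":[0,0.014,-0.042],"spin":0},{"offset":[0,0.014,-0.042],"spin":0},{"offset":[0,0.014,-0.04],"spin":0},{"offset":[0,0.013,-0.04],"spin":0},{"offset":[0,0,0],"spin":0},{"offset":[0,0,0],"spin":0}]' 0
python3 -c "
from h import *
go(*bp(0,0,.195))"
```

```text
time_s: 24.05
position: [0.6197, 0.1979, 0.355]
tcp_rot: [[-0.003, 0.991, -0.133], [-0.001, -0.133, -0.991], [-1.0, -0.002, 0.001]]
force: [0.3, -0.5, -0.5]
opening: 0.136
t 24.05 grasp [0.6193 0.1978 0.191 ] yaw -97.63 spin rad 0.001 offset [-0.004   0.0066  0.0019] F [ 0.3 -0.5 -0.5] open 0.0118 rows>= 1
```

```bash
python3 -m crank '[{"offset":[0.03,0.006,0.002],"spin":0},{"offset":[0.03,0,0],"spin":0},{"offset":[0.027,0,0],"spin":0},{"offset":[0.005,0.01,0],"spin":0},{"offset":[0.01,0,0],"spin":0},{"offset":[0.01,0,0],"spin":0},{"offset":[0,0,0],"spin":0},{"offset":[0,0,0],"spin":0}]' 0
python3 - <<'E'
from h import *
go(*bp(.011,0,.079))
E

```

```text
time_s: 24.85
position: [0.6359, 0.1929, 0.2447]
tcp_rot: [[0.0, 0.991, -0.135], [0.0, -0.135, -0.991], [-1.0, 0.0, -0.0]]
force: [0.8, 0.0, 0.7]
opening: 0.133
t 24.85 grasp [0.636  0.1929 0.0807] yaw -97.75 spin rad -0.001 offset [ 0.0017  0.0003 -0.0006] F [0.8 0.  0.7] open 0.0116 rows>= 1
```

```bash
python3 -m crank '[{"offset":[0.002,0,0],"spin":0},{"offset":[0,0,0],"spin":0},{"offset":[0,0,0],"spin":0},{"offset":[0,0,0],"spin":0},{"offset":[-0.01,-0.01,0],"spin":0},{"offset":[-0.02,0,0],"spin":0},{"offset":[-0.04,0,0],"spin":0},{"offset":[-0.04,0,0],"spin":0},{"offset":[0,-0.04,0],"spin":0},{"offset":[0,-0.03,0],"spin":0},{"offset":[0,0,0],"spin":0}]' 0.022
python3 - <<'E'
from h import *
go(*C,.08)
p=bot.capture("wrist"); cv2.imwrite("pics/w10.png",p["pixels"])
E
```

```text
time_s: 25.95
position: [0.5516, 0.2044, 0.3529]
tcp_rot: [[-0.006, 0.991, -0.133], [-0.0, -0.133, -0.991], [-1.0, -0.006, 0.001]]
force: [0.2, 1.0, -0.7]
opening: 0.256
t 25.95 grasp [0.5507 0.2044 0.1889] yaw -97.64 spin rad 0.001 offset [0.1089 0.0193 0.3299] F [ 0.2  1.  -0.7] open 0.0223 rows>= 7
```

View pics/w10.png

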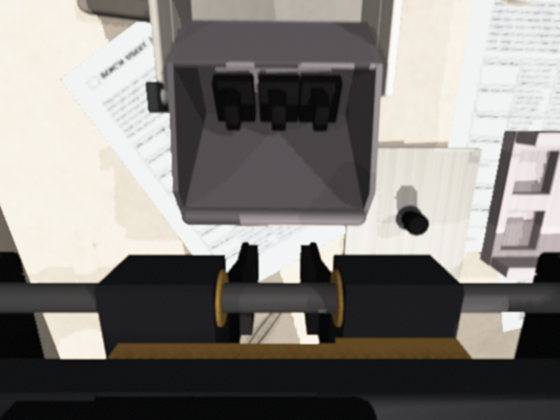

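Three blocks now stand in a row at (235,98), (278,98) and (320,98). Fetching the last one, C.

```bash
python3 -m crank '[{"offset":[0,0,0.042],"spin":0},{"offset":[0,0,0.042],"spin":0},{"offset":[0,0.004,0.042],"spin":0},{"offset":[0,0.004,0.042],"spin":0},{"offset":[0,0.004,0.042],"spin":0},{"offset":[0,0.004,0.042],"spin":0},{"offset":[0.02,0.003,0.042],"spin":0},{"offset":[0.03,0,0.036],"spin":0},{"offset":[0.03,0,0],"spin":0},{"offset":[0.03,0,0],"spin":0},{"offset":[0,0,0],"spin":0},{"offset":[0,0,0],"spin":0}]' 0.03
python3 -c "
from h import *
go(*C,.042)"
```

```text
time_s: 27.2
position: [0.5315, -0.1262, 0.2422]
tcp_rot: [[0.0, 0.991, -0.135], [-0.0, -0.135, -0.991], [-1.0, 0.0, 0.0]]
force: [0.9, 0.1, 1.1]
opening: 0.344
t 27.2 grasp [ 0.5315 -0.1262  0.0782] yaw -97.75 spin rad -0.001 offset [ 0.0362 -0.006  -0.0003] F [0.9 0.1 1.1] open 0.0299 rows>= 1
```

```bash
python3 -m crank '[{"offset":[0.01,-0.006,0],"spin":0},{"offset":[0.01,0,0],"spin":0},{"offset":[0.01,0,0],"spin":0},{"offset":[0.006,0,0],"spin":0},{"offset":[0,0,0],"spin":0},{"offset":[0,0,0],"spin":0}]' 0.03
python3 -c "
from h import *
go(*C,.042)"
python3 -m crank '[{"offset":[0,0,0],"spin":0},{"offset":[0,0,0],"spin":0},{"offset":[0,0,0],"spin":0},{"offset":[0,0,0],"spin":0},{"offset":[0,0,0],"spin":0}]' 0
python3 -m crank '[{"offset":[-0.01,0,0],"spin":0},{"offset":[-0.02,0,0],"spin":0},{"offset":[-0.04,0,0],"spin":0},{"offset":[-0.04,0,0],"spin":0},{"offset":[-0.04,0,0],"spin":0},{"offset":[0,0,0],"spin":0}]'
python3 -c "
from h import *
go(*bp(-.06,0,.195))"
```

```text
time_s: 27.8
position: [0.5252, -0.125, 0.2062]
tcp_rot: [[0.0, 0.991, -0.135], [-0.0, -0.135, -0.991], [-1.0, 0.0, 0.0]]
force: [0.0, 0.4, 0.1]
opening: 0.344
t 27.8 grasp [ 0.5253 -0.125   0.0422] yaw -97.74 spin rad -0.001 offset [0.0002 0.0003 0.    ] F [0.  0.4 0.1] open 0.03 rows>= 1
time_s: 28.3
position: [0.5251, -0.125, 0.2064]
tcp_rot: [[0.0, 0.991, -0.135], [-0.0, -0.135, -0.991], [-1.0, 0.0, 0.0]]
force: [0.0, -0.7, 1.6]
opening: 0.139
time_s: 28.9
position: [0.5265, -0.1255, 0.3622]
tcp_rot: [[0.012, 0.991, -0.135], [-0.005, -0.135, -0.991], [-1.0, 0.012, 0.004]]
force: [-0.0, -1.1, -0.4]
opening: 0.137
t 28.9 grasp [ 0.5284 -0.1264  0.1982] yaw -97.73 spin rad -0.001 offset [ 0.0032 -0.0069 -0.3316] F [-0.  -1.1 -0.4] open 0.0119 rows>= 7
```

```bash
python3 -m crank '[{"offset":[0,-0.001,-0.042],"spin":0},{"offset":[0,-0.001,-0.042],"spin":0},{"offset":[0,-0.001,-0.042],"spin":0},{"offset":[0,-0.001,-0.042],"spin":0},{"offset":[0,-0.001,-0.042],"spin":0},{"offset":[0,-0.001,-0.042],"spin":0},{"offset":[0,0,-0.04],"spin":0},{"offset":[0,0,-0.04],"spin":0},{"offset":[0,0,0],"spin":0},{"offset":[0,0,0],"spin":0}]' 0
python3 - <<'E'
from h import *
go(*bp(-.06,0,.195))
p=bot.capture("wrist"); cv2.imwrite("pics/w11.png",p["pixels"])
W=cloud(p).reshape(-1,3); W=W[~np.isnan(W[:,0])]
c=np.array([.6255,.195]); L=W[:,:2]-c; a=np.stack([L[:,0]*np.cos(Y)+L[:,1]*np.sin(Y),-L[:,0]*np.sin(Y)+L[:,1]*np.cos(Y),W[:,2]],-1)
for y0 in (-.037,-.018,0,.018,.037):
  m=(abs(a[:,1]-y0)<.003)&(a[:,2]<.12); q=a[m]; print(y0,end=': ')
  for x in np.arange(-.04,.06,.005):
    k=abs(q[:,0]-x)<.002
    if k.any(): print(round(x*1000),round(np.median(q[k,2])*1000),end=' | ')
  print()
E
```

```text
time_s: 29.9
position: [0.5631, 0.2055, 0.3554]
tcp_rot: [[-0.002, 0.991, -0.132], [-0.001, -0.132, -0.991], [-1.0, -0.002, 0.001]]
force: [-1.0, -0.4, 0.1]
opening: 0.131
t 29.9 grasp [0.5628 0.2054 0.1914] yaw -97.61 spin rad 0.002 offset [-0.0036  0.0035  0.0018] F [-1.  -0.4  0.1] open 0.0114 rows>= 1
-0.037: -40 71 | -35 65 | -30 58 | -25 51 | -20 43 | -15 52 | -10 56 | -5 59 | 0 63 | 5 64 | 10 56 | 15 50 | 20 50 | 25 49 | 30 107 | 35 103 | 40 95 | 45 89 | 50 82 | 55 75 | 
-0.018: -40 72 | -35 66 | -30 58 | -25 51 | -20 44 | -15 37 | -10 30 | -5 32 | 0 35 | 5 39 | 10 42 | 15 46 | 20 49 | 25 49 | 30 107 | 35 103 | 40 96 | 45 89 | 50 82 | 55 75 | 
0: -40 71 | -35 65 | -30 58 | -25 51 | -20 44 | -15 40 | -10 56 | -5 59 | 0 62 | 5 64 | 10 57 | 15 50 | 20 50 | 25 49 | 30 108 | 35 103 | 40 96 | 45 89 | 50 82 | 55 75 | 
0.018: -40 73 | -35 65 | -30 59 | -25 51 | -20 44 | -15 37 | -10 30 | -5 25 | 0 19 | 5 24 | 10 32 | 15 31 | 20 34 | 25 38 | 30 107 | 35 103 | 40 96 | 45 89 | 50 82 | 55 75 | 
0.037: -40 72 | -35 65 | -30 58 | -25 51 | -20 44 | -15 51 | -10 56 | -5 58 | 0 62 | 5 64 | 10 57 | 15 51 | 20 50 | 25 50 | 30 107 | 35 104 | 40 97 | 45 89 | 50 83 | 55 75 |
```

View pics/w11.png

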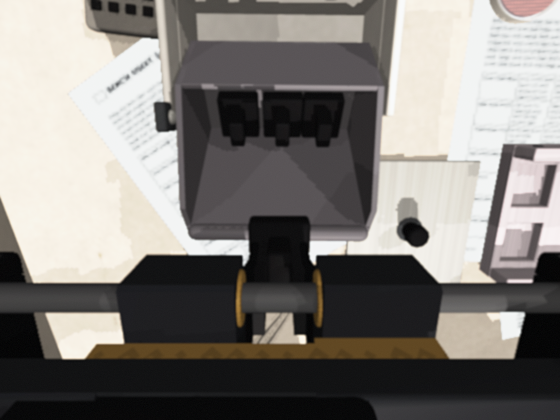

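Wrist view: the three blocks have slid down into the V, tang-top faces between (x'-15, z52) and (x'5, z64) mm. I'll lay the fourth on two tangs at y=-18, so it's supported on both sides.

```bash
python3 -m crank '[{"offset":[0,0.03,0.01],"spin":0},{"offset":[0,0.03,0.01],"spin":0},{"offset":[0.03,0,0],"spin":0},{"offset":[0.03,0,0],"spin":0},{"offset":[0.02,0,0],"spin":0},{"offset":[0,0,0],"spin":0},{"offset":[0,0,0],"spin":0}]' 0
python3 - <<'E'
from h import *
go(*bp(-.004,-.018,.104))
E

```

```text
time_s: 30.65
position: [0.6207, 0.1755, 0.2761]
tcp_rot: [[-0.001, 0.991, -0.137], [-0.0, -0.137, -0.991], [-1.0, -0.001, 0.0]]
force: [-0.3, -0.5, 0.1]
opening: 0.133
t 30.65 grasp [0.6205 0.1754 0.1121] yaw -97.85 spin rad -0.003 offset [ 0.0081 -0.0017 -0.0021] F [-0.3 -0.5  0.1] open 0.0116 rows>= 1
```

```bash
python3 -m crank '[{"offset":[0.004,-0.002,-0.002],"spin":0},{"offset":[0.004,0,0],"spin":0},{"offset":[0,0,0],"spin":0},{"offset":[0,0,0],"spin":0}]' 0
python3 -m crank '[{"offset":[0,0,0],"spin":0},{"offset":[0,0,0],"spin":0},{"offset":[0,0,0],"spin":0},{"offset":[-0.01,0,0],"spin":0},{"offset":[-0.02,0,0],"spin":0},{"offset":[-0.04,0,0],"spin":0},{"offset":[-0.03,0,0],"spin":0},{"offset":[0,-0.04,0],"spin":0},{"offset":[0,-0.04,0],"spin":0},{"offset":[0,0,0],"spin":0}]' 0.022
python3 - <<'E'
from h import *
go(*bp(-.10,0,.09))
p=bot.capture("wrist"); cv2.imwrite("pics/w12.png",p["pixels"])
p=bot.capture("scene"); crop(p,200,120,400,270,"s12",4)
p=bot.capture("top"); W=cloud(p); cv2.imwrite("pics/t12.png",p["pixels"])
E
```

```text
time_s: 31.05
position: [0.6189, 0.1793, 0.2687]
tcp_rot: [[0.001, 0.991, -0.134], [0.0, -0.134, -0.991], [-1.0, 0.001, -0.0]]
force: [0.3, 0.5, -0.7]
opening: 0.133
time_s: 32.05
position: [0.5338, 0.1905, 0.3683]
tcp_rot: [[-0.009, 0.991, -0.133], [-0.001, -0.133, -0.991], [-1.0, -0.008, 0.002]]
force: [0.1, 0.7, -0.2]
opening: 0.255
t 32.05 grasp [0.5324 0.1904 0.2043] yaw -97.64 spin rad 0.001 offset [ 0.1143 -0.0083 -0.0172] F [ 0.1  0.7 -0.2] open 0.0222 rows>= 3
```

View pics/w12.png

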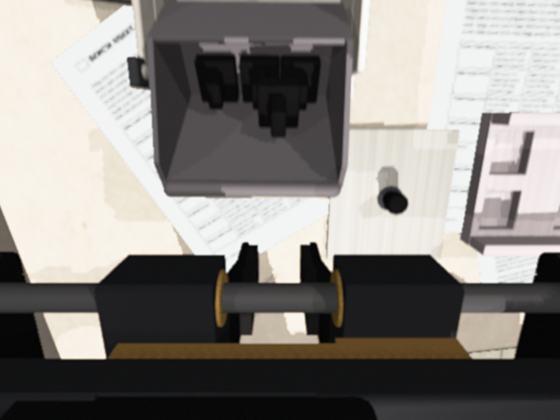

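View pics/s12.png

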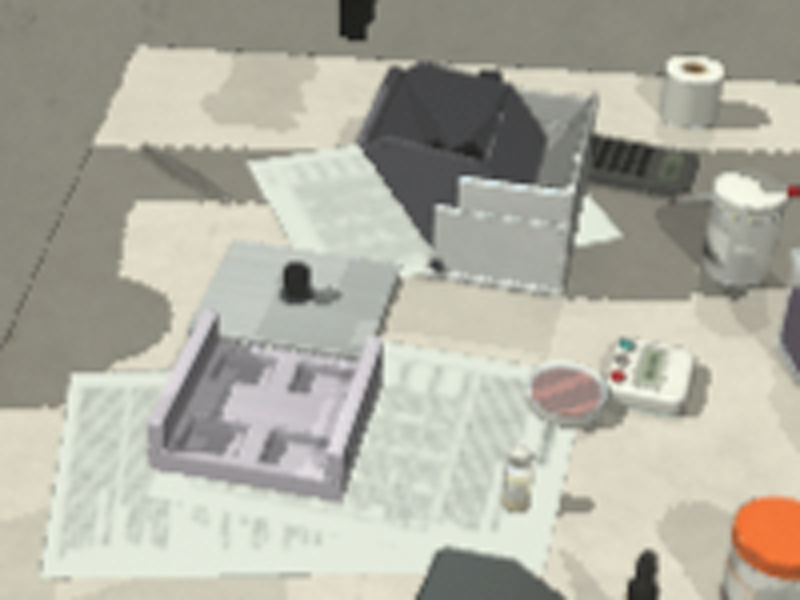

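All four blocks are in the bin: wrist (217,80), (260,80), (300,80), and the fourth on top at (278,100). The mould is empty and the cover undisturbed. Now to push the lip home from outside.

```bash
python3 -m crank '[{"offset":[0,-0.01,-0.017],"spin":0},{"offset":[0,0,0],"spin":0},{"offset":[0.03,0,0],"spin":0},{"offset":[0.03,0,0],"spin":0},{"offset":[0.03,0,0],"spin":0},{"offset":[0,0,0],"spin":0},{"offset":[0,0,0],"spin":0}]' 0
python3 - <<'E'
from h import *
go(*bp(-.0155,0,.115))
E
```

```text
time_s: 32.9
position: [0.533, 0.2077, 0.278]
tcp_rot: [[-0.0, 0.991, -0.135], [-0.0, -0.135, -0.991], [-1.0, -0.0, 0.0]]
force: [0.4, 0.2, 1.0]
opening: 0.003
t 32.9 grasp [0.533  0.2077 0.114 ] yaw -97.77 spin rad -0.001 offset [-0.001   0.0778  0.0002] F [0.4 0.2 1. ] open 0.0003 rows>= 2
```

```bash
python3 -m crank '[{"offset":[0,0.005,0],"spin":0},{"offset":[0,0.005,0],"spin":0},{"offset":[0,0.005,0],"spin":0},{"offset":[0,0.005,0],"spin":0},{"offset":[0,0.005,0],"spin":0},{"offset":[0,0.005,0],"spin":0},{"offset":[0,0.005,0],"spin":0},{"offset":[0,0.005,0],"spin":0},{"offset":[0,0.005,0],"spin":0},{"offset":[0,0.005,0],"spin":0},{"offset":[0,0.005,0],"spin":0},{"offset":[0,0,0],"spin":0}]' 0
python3 - <<'E'
from h import *
go(*bp(-.0155,0,.115))
p=bot.capture("scene"); crop(p,200,120,400,270,"s13",4)
E
```

```text
time_s: 34.1
position: [0.5874, 0.2005, 0.2782]
tcp_rot: [[0.001, 0.991, -0.135], [0.0, -0.135, -0.991], [-1.0, 0.001, -0.0]]
force: [0.7, 0.4, 0.1]
opening: 0.009
t 34.1 grasp [0.5876 0.2005 0.1142] yaw -97.77 spin rad -0.001 offset [-0.0008  0.0228  0.0004] F [0.7 0.4 0.1] open 0.0008 rows>= 1
```

View pics/s13.png

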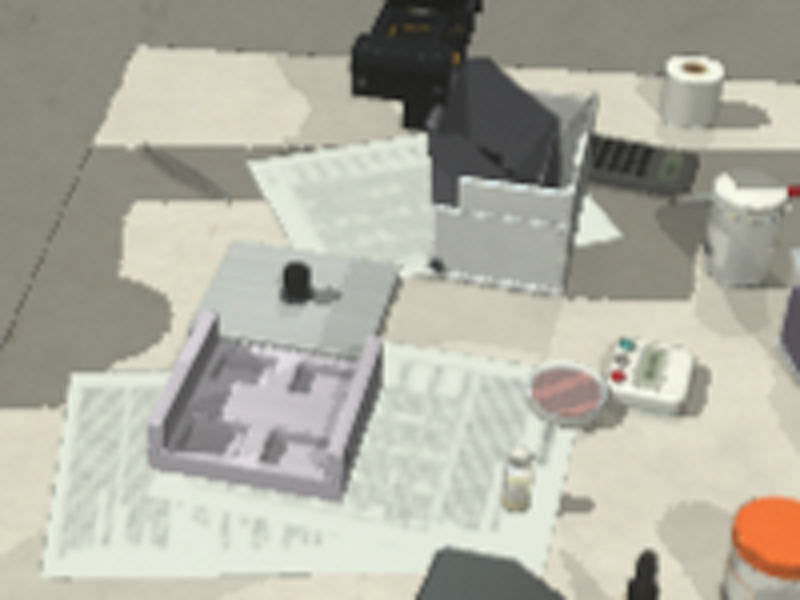

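The bin is most of the way up (lip at crop (475,75)) and follows the fingers. Pushing on through the catch.

```bash
python3 -m crank '[{"offset":[0,0.005,0],"spin":0},{"offset":[0,0.005,0],"spin":0},{"offset":[0,0.005,0],"spin":0},{"offset":[0,0.005,0],"spin":0},{"offset":[0,0.005,0],"spin":0},{"offset":[0,0.003,0],"spin":0},{"offset":[0,0,0],"spin":0},{"offset":[0,0,0],"spin":0}]' 0
python3 - <<'E'
from h import *
go(*bp(-.0155,0,.115))
E
```

```text
time_s: 34.95
position: [0.61, 0.1978, 0.2781]
tcp_rot: [[-0.015, 0.991, -0.135], [0.0, -0.135, -0.991], [-1.0, -0.015, 0.002]]
force: [-14.2, 1.9, 10.2]
opening: 0.001
t 34.95 grasp [0.6076 0.1978 0.1141] yaw -97.73 spin rad -0.001 offset [-0.0009  0.0026  0.0004] F [-14.2   1.9  10.2] open 0.0001 rows>= 1
```

```bash
python3 -m crank '[{"offset":[0,0.003,0],"spin":0},{"offset":[0,0,0],"spin":0},{"offset":[0,0,0],"spin":0}]' 0
python3 - <<'E'
from h import *
go(*bp(-.0155,0,.115))
E
python3 -m crank '[{"offset":[0,-0.01,0],"spin":0},{"offset":[0,-0.02,0],"spin":0},{"offset":[-0.04,-0.02,0],"spin":0},{"offset":[-0.04,-0.02,0],"spin":0},{"offset":[-0.04,0,0],"spin":0},{"offset":[0,0,0],"spin":0}]' 0.03
python3 - <<'E'
from h import *
p=bot.capture("wrist"); cv2.imwrite("pics/w14.png",p["pixels"])
W=cloud(p).reshape(-1,3); W=W[~np.isnan(W[:,0])]
c=np.array([.6255,.195]); L=W[:,:2]-c; a=np.stack([L[:,0]*np.cos(Y)+L[:,1]*np.sin(Y),-L[:,0]*np.sin(Y)+L[:,1]*np.cos(Y),W[:,2]],-1)
for y0 in (-.045,-.03,0,.03,.045):
  m=(abs(a[:,1]-y0)<.003)&(a[:,2]<.15); q=a[m]; print(y0,end=': ')
  for x in np.arange(-.03,.11,.005):
    k=abs(q[:,0]-x)<.002
    if k.any(): print(round(x*1000),round(np.median(q[k,2])*1000),end=' | ')
  print()
m=(abs(a[:,1])<.055)&(a[:,2]>.12)&(a[:,2]<.15); q=a[m]; print("lip x",np.percentile(q[:,0],[2,50,98]),"z",np.percentile(q[:,2],98))
E
```

```text
time_s: 35.25
position: [0.6111, 0.1977, 0.278]
tcp_rot: [[-0.021, 0.991, -0.134], [0.0, -0.134, -0.991], [-1.0, -0.021, 0.003]]
force: [-18.7, 3.7, 14.3]
opening: 0.005
t 35.25 grasp [0.6076 0.1978 0.1141] yaw -97.72 spin rad -0.0 offset [-0.0009  0.0026  0.0003] F [-18.7   3.7  14.3] open 0.0004 rows>= 1
time_s: 35.85
position: [0.5498, 0.2065, 0.4046]
tcp_rot: [[0.015, 0.991, -0.134], [0.002, -0.134, -0.991], [-1.0, 0.015, -0.004]]
force: [0.8, -0.3, 0.0]
opening: 0.331
-0.045: -30 1 | -25 1 | -20 1 | -15 1 | -5 138 | 0 138 | 5 133 | 10 30 | 15 31 | 20 31 | 25 31 | 30 30 | 35 31 | 40 31 | 45 17 | 50 17 | 55 16 | 60 17 | 65 16 | 70 17 | 75 40 | 80 72 | 95 47 | 
-0.03: -30 1 | -25 1 | -20 1 | -15 1 | -5 138 | 0 138 | 5 134 | 10 66 | 15 67 | 20 67 | 25 66 | 30 67 | 35 66 | 40 66 | 50 16 | 55 16 | 60 16 | 65 17 | 70 16 | 75 43 | 80 72 | 95 47 | 
0: -30 1 | -25 1 | -20 1 | -15 1 | -5 138 | 0 138 | 5 135 | 10 53 | 15 53 | 20 53 | 25 53 | 30 53 | 35 58 | 40 31 | 45 17 | 50 17 | 55 16 | 60 17 | 65 16 | 70 17 | 75 38 | 80 72 | 95 46 | 
0.03: -30 1 | -25 1 | -20 1 | -15 1 | -10 9 | -5 137 | 0 139 | 5 136 | 10 31 | 15 44 | 20 37 | 25 42 | 30 41 | 35 31 | 40 30 | 45 17 | 50 17 | 55 17 | 60 17 | 65 16 | 70 16 | 75 34 | 80 73 | 95 45 | 
0.045: -30 1 | -25 1 | -20 1 | -15 1 | -10 8 | -5 137 | 0 138 | 5 135 | 10 31 | 15 30 | 20 31 | 25 30 | 30 30 | 35 31 | 40 30 | 45 17 | 50 16 | 55 16 | 60 17 | 65 16 | 70 16 | 75 24 | 80 73 | 95 43 | 
lip x [-0.0070538  -0.00123822  0.00442409] z 0.1395634361012952
```

View pics/w14.png

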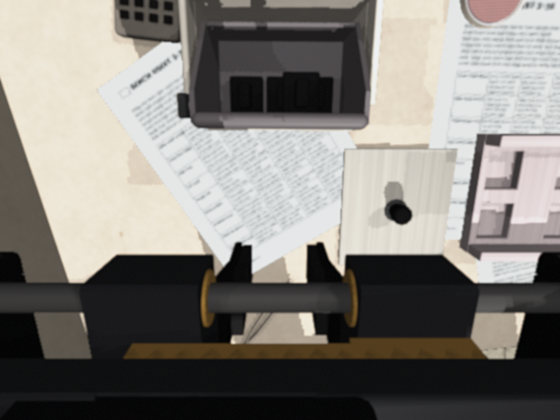

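The bin looks home: the floor reads level at z 16-17 mm across its depth, the lip is at x≈-1 mm, the push ended against a hard stop, and all the blocks are inside. Next, re-measure the cover.

```bash
cat > cov.py <<'E'
from h import *
p=bot.capture("wrist"); cv2.imwrite("pics/cov%d.png"%p["shot"],p["pixels"]); print("pics/cov%d.png"%p["shot"])
W=cloud(p).reshape(-1,3); W=W[~np.isnan(W[:,0])]
b=(W[:,0]>.38)&(W[:,0]<.6)&(W[:,1]>-.02)&(W[:,1]<.2); Q=W[b]
m=(Q[:,2]>.004)&(Q[:,2]<.011); P=(Q[m,:2]*1000)
# keep densest component via image
k=(Q[:,2]>.026)&(Q[:,2]<.04); print("knob",k.sum(),rect(Q[k]),np.median(Q[k],0))
c=np.median(Q[k],0)[:2]*1000
P=P[np.linalg.norm(P-c,axis=1)<105]; print("plate",len(P),cv2.minAreaRect(P.astype(np.float32)))
E
python3 -m crank '[{"offset":[0,-0.03,0.04],"spin":0},{"offset":[0,-0.03,0.04],"spin":0},{"offset":[0,-0.03,0.03],"spin":0},{"offset":[0,0,0],"spin":0},{"offset":[0,0,0],"spin":0}]' 0.05
python3 cov.py; python3 -c "
from h import *
go(.5,.074,.0265)"
```

```text
time_s: 36.4
position: [0.4439, 0.1085, 0.3976]
tcp_rot: [[-0.0, 0.991, -0.137], [0.0, -0.137, -0.991], [-1.0, -0.0, -0.0]]
force: [1.8, 0.2, 0.4]
opening: 0.565
pics/cov27.png
knob 459 ((475.271728515625, 34.587501525878906), (116.32906341552734, 22.306079864501953), 54.911781311035156) [0.50083558 0.07163411 0.03320318]
plate 15802 ((512.9784545898438, 60.084659576416016), (152.45849609375, 170.0940704345703), 82.30193328857422)
t 36.45 grasp [0.4451 0.1089 0.2339] yaw -97.79 spin rad -0.002 offset [0.2074 0.0591 0.0272] F [ 0.6 -0.2 -0.8] open 0.0499 rows>= 5
```

View pics/cov27.png

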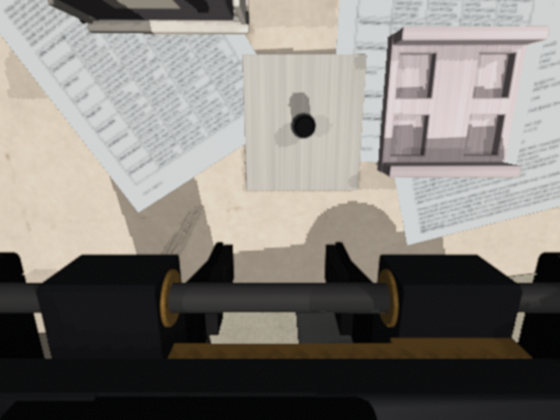

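```bash
python3 - <<'E'
from h import *
p=bot.capture("wrist"); W=cloud(p); 
m=((W[...,2]>.0045)&(W[...,2]<.011)&(W[...,0]>.40)&(W[...,0]<.6)&(W[...,1]>-.003)&(W[...,1]<.16)).astype(np.uint8)
m=cv2.morphologyEx(m,cv2.MORPH_OPEN,np.ones((9,9)))
n,l,s,c=cv2.connectedComponentsWithStats(m); i=1+np.argmax(s[1:,4]); print(s[i]); print(cv2.minAreaRect((W[l==i][:,:2]*1000).astype(np.float32)))
E
```

```text
[  243    56   124   137 14885]
((501.8942565917969, 72.92005157470703), (130.05462646484375, 146.1324462890625), 82.17897033691406)
```

The cover is steel grey, knob at (303,125), 130x146 mm at (0.5015,0.0725), yaw -7.8°. It hasn't moved. Grasping the knob.

```bash
python3 -m crank '[{"offset":[0.02,0.03,0.014],"spin":0},{"offset":[0.04,0.029,0.014],"spin":0},{"offset":[0.04,0,0],"spin":0},{"offset":[0.04,0,0],"spin":0},{"offset":[0.03,0,0],"spin":0},{"offset":[0.02,0,0],"spin":0},{"offset":[0.015,0,0],"spin":0},{"offset":[0,0,0],"spin":0},{"offset":[0,0,0],"spin":0}]' 0.05
python3 -c "
from h import *
go(.501,.0725,.0265)"
```

```text
time_s: 37.4
position: [0.4988, 0.0743, 0.1936]
tcp_rot: [[0.0, 0.991, -0.134], [0.0, -0.134, -0.991], [-1.0, 0.0, -0.0]]
force: [0.4, -0.6, 0.3]
opening: 0.575
t 37.4 grasp [0.4988 0.0743 0.0296] yaw -97.7 spin rad 0.0 offset [0.0031 0.0024 0.0015] F [ 0.4 -0.6  0.3] open 0.0501 rows>= 1
```

```bash
python3 -m crank '[{"offset":[0.003,0.002,0.001],"spin":0},{"offset":[0,0,0],"spin":0}]' 0.05
python3 -m crank '[{"offset":[0,0,0],"spin":0},{"offset":[0,0,0],"spin":0},{"offset":[0,0,0],"spin":0},{"offset":[0,0,0],"spin":0},{"offset":[0,0,0],"spin":0},{"offset":[0,0,0],"spin":0}]' 0
python3 -m crank '[{"offset":[-0.02,0,0],"spin":0},{"offset":[-0.03,0,0],"spin":0},{"offset":[-0.04,0,0],"spin":0},{"offset":[-0.02,0,0],"spin":0},{"offset":[0,0,0],"spin":0},{"offset":[0,0,0],"spin":0}]'
python3 - <<'E'
from h import *
go(.5011,-.0821,.075)
p=bot.capture("scene"); crop(p,200,120,400,270,"s15",4)
p=bot.capture("wrist"); cv2.imwrite("pics/w15.png",p["pixels"])
E
```

```text
time_s: 37.6
position: [0.5005, 0.0726, 0.1918]
tcp_rot: [[0.002, 0.991, -0.135], [-0.0, -0.135, -0.991], [-1.0, 0.002, -0.0]]
force: [0.2, -0.4, 0.1]
opening: 0.57
time_s: 38.2
position: [0.4997, 0.0727, 0.1914]
tcp_rot: [[0.0, 0.991, -0.135], [0.0, -0.135, -0.991], [-1.0, 0.0, -0.0]]
force: [0.6, 1.7, 2.1]
opening: 0.247
time_s: 38.8
position: [0.4991, 0.0726, 0.3007]
tcp_rot: [[-0.001, 0.991, -0.135], [-0.0, -0.135, -0.991], [-1.0, -0.001, 0.0]]
force: [-0.9, -0.3, -3.6]
opening: 0.243
t 38.8 grasp [0.499  0.0726 0.1367] yaw -97.74 spin rad -0.001 offset [0.0617 0.0228 0.153 ] F [-0.9 -0.3 -3.6] open 0.0211 rows>= 4
```

View pics/s15.png

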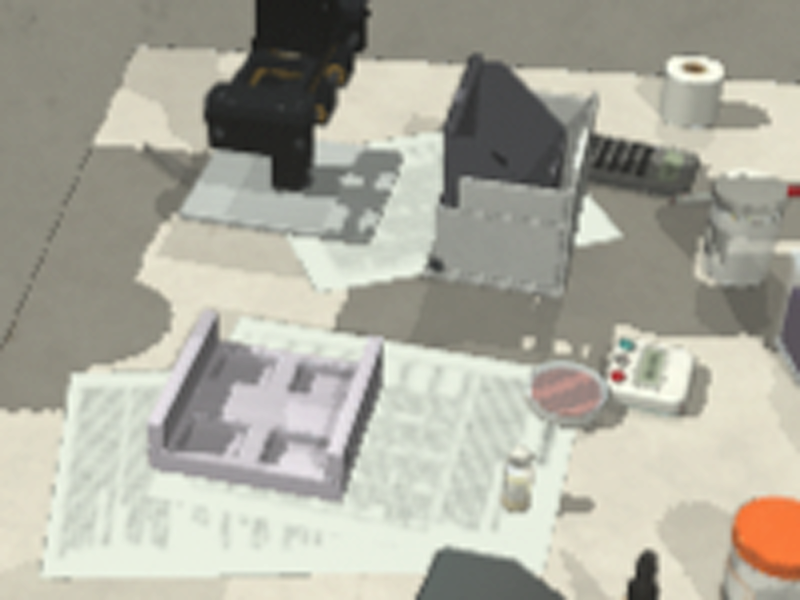

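```bash
python3 -m crank '[{"offset":[0,0.005,0.039],"spin":0},{"offset":[0,0.005,0.038],"spin":0},{"offset":[0,0.006,0.038],"spin":0},{"offset":[0,0.006,0.038],"spin":0},{"offset":[0,0,0],"spin":0},{"offset":[0.02,0,0],"spin":0},{"offset":[0.02,0,0],"spin":0},{"offset":[0.01,0,0],"spin":0},{"offset":[0,0,0],"spin":0},{"offset":[0,0,0],"spin":0}]'
python3 - <<'E'
from h import *
go(.500,-.082,.072)
E
```

```text
time_s: 39.9
position: [0.5008, -0.0816, 0.2508]
tcp_rot: [[-0.001, 0.991, -0.134], [0.0, -0.134, -0.991], [-1.0, -0.001, -0.0]]
force: [0.2, -0.4, -2.1]
opening: 0.243
t 39.9 grasp [ 0.5007 -0.0815  0.0868] yaw -97.72 spin rad -0.0 offset [ 0.0148 -0.0006  0.0006] F [ 0.2 -0.4 -2.1] open 0.0211 rows>= 1
```

```bash
python3 -m crank '[{"offset":[0.006,0,0],"spin":0},{"offset":[0.005,0,0],"spin":0},{"offset":[0.003,0,0],"spin":0},{"offset":[0.001,0,0],"spin":0},{"offset":[0,0,0],"spin":0},{"offset":[0,0,0],"spin":0}]'
python3 - <<'E'
from h import *
go(.500,-.082,.072)
p=bot.capture("wrist"); cv2.imwrite("pics/w16.png",p["pixels"])
E
```

```text
time_s: 40.5
position: [0.5007, -0.0819, 0.2364]
tcp_rot: [[-0.0, 0.991, -0.135], [0.0, -0.135, -0.991], [-1.0, -0.0, -0.0]]
force: [-0.8, 0.8, -0.3]
opening: 0.244
t 40.5 grasp [ 0.5007 -0.0819  0.0724] yaw -97.75 spin rad -0.001 offset [ 0.0004 -0.0007  0.0002] F [-0.8  0.8 -0.3] open 0.0212 rows>= 1
```

View pics/w16.png

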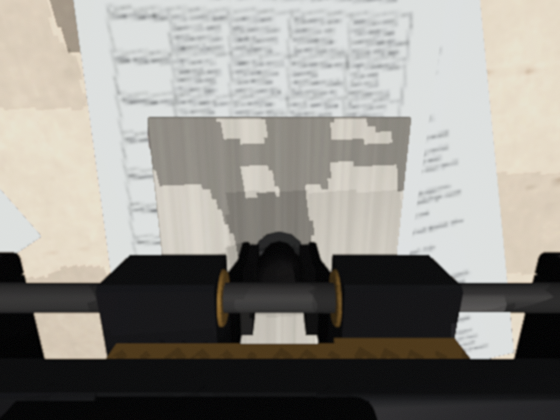

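The load has come off the wrist (about 0 N), so the plate rests on the rails, square in view. Releasing, retreating and verifying.

```bash
python3 -m crank '[{"offset":[0,0,0],"spin":0},{"offset":[0,0,0],"spin":0},{"offset":[0,0,0],"spin":0},{"offset":[0,0,0],"spin":0},{"offset":[-0.02,0,0],"spin":0},{"offset":[-0.04,0,0],"spin":0},{"offset":[-0.04,0,0],"spin":0},{"offset":[-0.04,0,0],"spin":0},{"offset":[-0.03,-0.03,0],"spin":0},{"offset":[0,-0.02,0],"spin":0},{"offset":[0,0,0],"spin":0}]' 0.06
python3 - <<'E'
from h import *
p=bot.capture("wrist"); cv2.imwrite("pics/w17.png",p["pixels"])
W=cloud(p).reshape(-1,3); W=W[~np.isnan(W[:,0])]
Q=W[(abs(W[:,0]-.5)<.12)&(abs(W[:,1]+.083)<.11)]
m=(Q[:,2]>.044)&(Q[:,2]<.058); print(rect(Q[m])); 
A_=np.c_[Q[m][:,:2],np.ones(m.sum())]; print("plane",np.linalg.lstsq(A_,Q[m][:,2],rcond=None)[0], np.median(Q[m][:,2]))
p=bot.capture("scene"); crop(p,200,120,400,270,"s17",4)
p=bot.capture("top"); W=cloud(p)
q=W[150:215,150:230].reshape(-1,3)
for lo,hi in [(.118,.15),(.13,.15)]:
    m=(q[:,2]>lo)&(q[:,2]<hi); print("bin",lo,m.sum(),rect(q[m]),np.median(q[m],0))
for n in ["petri_dish","vial","tweezers"]:
    for s in ("top",):
        r=bot.regions_of(n,p)
        for x in r[:2]: print(n,round(x["p"],2),np.round(x["extent"]),np.nanmedian(W[x["region"]],0).round(3))
E
```

```text
time_s: 41.65
position: [0.449, -0.0744, 0.4071]
tcp_rot: [[-0.001, 0.991, -0.135], [0.0, -0.135, -0.991], [-1.0, -0.001, -0.0]]
force: [0.4, -0.8, -0.6]
opening: 0.691
((503.01409912109375, -82.1031265258789), (133.0331573486328, 146.10488891601562), 82.49072265625)
plane [-8.88980549e-05 -8.01655037e-04  5.15666449e-02] 0.051591207328814115
bin 0.118 226 ((636.6234741210938, 195.35736083984375), (135.96267700195312, 37.21285629272461), 83.48108673095703) [0.62530434 0.19366465 0.13526524]
bin 0.13 191 ((625.8073120117188, 196.45135498046875), (135.14598083496094, 17.034435272216797), 79.42671203613281) [0.62469642 0.19593339 0.13581439]
petri_dish 0.78 [263. 170.  17.  23.] [ 0.718 -0.029  0.016]
vial 0.38 [299. 182.   8.   8.] [ 0.678 -0.142  0.041]
tweezers 0.47 [167. 282.  13.  13.] [0.364 0.263 0.001]
```

View pics/s17.png

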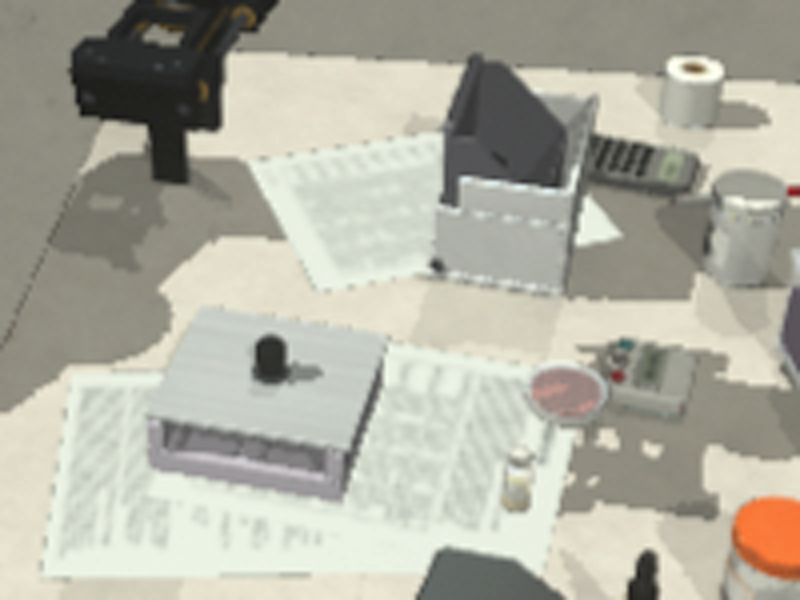

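View pics/w17.png

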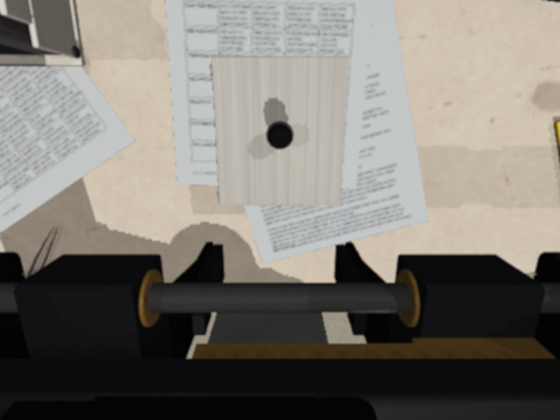

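Every check agrees. The cover is flat and about 2 mm off the mould centre. The bin's lip is within 1 mm of its initial shut position. The dish and vial are where they started.

```bash
python3 -c "
from rig import bot
print(bot.hand_in())"
```

```text
the job is handed in; nothing more can be done
None
```

The job is done and handed in at about 42 s of robot time. I took the steel cover off, tipped the bin out and laid all four blocks in it. I then pushed the bin shut and put the cover back on the empty mould. The hand-in reports no verdict.

**Last checks:**
- **Cover:** it lies flat at the height set by the rails, about 2 mm from the mould centre. It is square to the mould within about 0.5°.
- **Bin:** the lip is back within about 1 mm of where it was at the start, and the last push ended against a firm stop. A wrist view straight after the push showed the bin floor level, three blocks in a row on it, and the fourth resting on top. I did not image the blocks again after that.
- **Bystanders:** the petri dish and vial are within about 3 mm of their starting positions. The tweezers were not found at the start, so I have no measured comparison for them. They appear in place in the pictures, and the arm did not come near them.

I saw no grip slip and no knock to the cover, and no check failed or disagreed.

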